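Press a cap mat home on a deep-well plate and hold it at the third click

TASK

Slide the deep-well plate along the bench, without tipping it, until it is fully home in the U-shaped nest under the press. Then pull the press lever down by its black grip for exactly three clicks - never a fourth, that would crush the mat - and keep holding it there: the lever springs back up if let go, so finish with it still held down at the third click and the blue cap mat pressed fully home. Leave the tube rack, the tip box and the bottle alone.

Things in the scene. Friction and masses are not known exactly. Their poses are not given: they have to be found in the camera images.
- plate_centre (a point): Centre of the loose white deep-well plate, half-way up (20.5 mm above the bench). The plate is 85.5 mm (its x) by 127.8 mm (its y) by 41 mm high, 0.2 to 0.4 kg, and slides on the bench. A blue cap mat, 78 x 119 mm, lies in its top and stands proud: 48 mm in all, 44 mm once pressed home. The plate starts on the nest's -y side, turned by up to 0.4 rad from the nest.
- nest (a point): Where the plate's centre belongs, on the bench (z = 0) under the ram; its axes are the press's. U of aluminium guides 12 mm high, open to its -y: end stop face at y = +65.5 mm, far guide face at x = +46.5 (y -58 to 77), near guide at x = -46.5 (y -7 to 77), mouths flared 24 degrees over 30 mm more. The plate slides in along +y, long side along y, 3.5 mm free each side, and is home at the end stop.
- press: The fixed press; same frame as nest. Over the nest a platen, 76 mm (x) by 116 mm (y), underside at z = 56 mm, top at 68 mm; light grey head y = -23 to +23 mm, x = -28 to +140, z = 123 to 213; ram above it up to 278 mm; column at x = 85 to 145. The lever is on the +y side of the head and points to -x, towards the robot.
- hinge (a point): On the lever's hinge axis, which runs level along the nest's y; 34 mm to the nest's +x side, 165 mm above the bench, in the middle of the head. The grip turns about it at a radius of 170 mm.
- lever (a joint): Press lever, rad: 0 = up, at rest (43 degrees above level); grows as it is pulled down; level at 0.75; end of travel 1.12. A spring always drives it back up: at the grip it takes 5 to 8 N before the clicks begin and 10 to 14 N just before each click. It drives the ram down 28 mm per rad; the platen meets the proud mat at about 0.29.
- grip: Black grip at the lever's end, a level cylinder 24 mm in diameter and 90 mm long; free to spin on that axis (its y); origin at its middle, 108 mm to the nest's +y side. At rest it is 281 mm above the bench and 90 mm to the nest's -x side; it moves down on an arc about the hinge. Push it down or pinch it from above. The steel lever bar, 16 mm high, meets its -y end.
- sector_axis (a point): Frame of the toothed steel click sector on the hinge axis: the nest's axes turned about y with the sector, which is clamped where the last user left it (0.09 rad either way), so clicks come at no fixed lever value. A sprung pin on the lever rides over its saw teeth, one click each: the pull rises, then drops by 5 to 10 N within 6 mm of grip travel. The teeth do not lock.
- pointer (a point): Point on the lever bar 80 mm from the hinge axis on the line to the grip. Its z in the frame of sector_axis is +23 mm at the first tooth's crest, +12 at the second, +0.8 at the third, -10.4 at the fourth. Crests are 0.14 rad or 24 mm of grip travel apart; by lever value the first comes at 0.37 to 0.55, the third at 0.65 to 0.83.
- mat (a joint): How far the blue cap mat has been pressed into the plate, m: 0 = proud, 0.004 = fully home. It yields to about 9 N.
- tube_rack: Grey rack of capped sample tubes, 60 x 180 mm, 100 mm high, loose; origin under its centre. Leave alone.
- tip_box: White box with green tip tray, 85 x 122 mm, 57 mm high, loose; origin under its centre. Leave alone.
- reagent_bottle: Amber bottle with blue cap, 60 mm in diameter, 130 mm high, loose; origin under its centre. Leave alone.
There are look-alikes about, which are no part of the job. What is shaped like the part that bears plate_centre but pink or yellow is not meant.

How it is judged (in metres and radians):
On the way, in this order (a step that is already met when the one before it is completed fails the run):
1. the plate is home in the nest while the lever is still up (x of plate_centre in the frame of nest between -0.006 and 0.006 m and y of plate_centre in the frame of nest above -0.005 m and angle between the x axis of plate_centre and the x axis of nest, either way round below 0.08 rad and value of joint lever below 0.25 rad), for 0.2 s.
2. the lever has been pulled past its first click (z of pointer in the frame of sector_axis below 0.0225 m), for 0.02 s.
At the end, for the whole second after the job is handed in: Holding: the fingers press the grip with more than 1 N and the lever stands still between its third and fourth clicks; the mat is pressed in by more than 3 mm of its 4 mm; the plate is home in the nest (within 6 mm across, less than 5 mm short, within 0.08 rad) (x of plate_centre in the frame of nest between -0.006 and 0.006 m and y of plate_centre in the frame of nest above -0.005 m and angle between the x axis of plate_centre and the x axis of nest, either way round below 0.08 rad and value of joint mat above 0.003 m and z of pointer in the frame of sector_axis between -0.0103 and 0.0007 m and velocity of joint lever between -0.1 and 0.1 rad/s and contact force between the fingers and grip above 1 N); the arm keeps its last pose, push and grip.
It fails at once if the lever is pulled to a fourth click (z of pointer in the frame of sector_axis below -0.0108 m).
It fails at once if the plate is tipped or lifted (angle between plate_centre's own z axis and vertical above 0.2 rad or height (world z) of plate_centre above 0.035 m).
It fails at once if a bystander is disturbed (distance of any of tube_rack, tip_box, reagent_bottle from where it was at the start of the episode above 0.015 m or angle between any of tube_rack, tip_box, reagent_bottle's own z axis and vertical above 0.2 rad).
It also fails if it takes over 64 s, if anything falls off the work surface, if the arm or the gripper's body presses on something with over 40 N, if the wrist force passes 120 N, or if a joint passes its speed limit or range.

ROBOT

A 6-joint arm with a two-finger parallel gripper is mounted at the origin on the work surface. World frame = base frame: x ahead of the robot, y to its left, z up, the work surface at z = 0. Lengths are in m, angles in degrees, forces in N, time in s.
With the tool pointing down it reaches from about 0.35 to 0.875 m from the base axis. Payload 4.2 kg.
Tool frame: the origin (TCP) lies at the very end of the fingers, on their centre line; the grasp point (between the pads) lies 19 mm behind it; z points along the fingers, x is the direction in which the jaws open and shut, and the axes are right-handed (so a half turn about z gives the same grasp; the last joint's range is limited). The gripper opens to 87 mm and grips with 3 to 60 N. Pads are 19 mm wide; open, the fingers measure 117 mm over their backs; the gripper's body (75 mm by 190 mm) begins 51 mm behind the grasp point.
Start: joints at [86.837, 22.042, 0.453, 0, -68.411, -14.817], TCP at [0.193, 0.594, 0.223] pointing down, gripper open.
Joint ranges: [-179.83, 179.83], [-69.29, 118.12], [-61.27, 80.66], [-181.25, 117.63], [-171.15, -9.14], [-177.46, 177.46]. Speed limits (degrees/s): [159.86, 159.86, 180, 180, 180, 180].

INTERFACE

Orientations are given as a 3x3 rotation matrix whose columns are the frame's x, y, z axes.
In Python, from station import sense, capture, finish_job gives the robot as it stands.
- The arm moves only by the shell command python3 -m crank 'ROWS' [OPENING]. ROWS is JSON, a list of rows, each a list of 4 numbers: the shift along the tool's x, y, z in m, then the turn about the tool's z in rad. A call has 1 to 5 rows; each row shifts and turns the commanded pose from where the row before left it, along the tool's axes as they then stand; what a row does not reach is not made up. A row lasts 1/12 s, in which the tool goes at most 41.7 mm and 7.16 degrees, less where a joint would pass 70% of its speed; a pose out of reach is approached as far as the arm can. A call with a gripper value outside its range is refused whole. OPENING is the finger opening in m, from 0 to 0.087, set as the call begins (- or left out, the last holds). The fingers move at their own pace and stop on an object; the grip force is fixed at half the most. Time passes only in rows, so rows that do not move let the fingers close. It gives the time, the measured TCP pose, the force and the opening at its end, in the units of the state.
- sense(): the state, without advancing time (a new reading comes with each control period).
- capture(name): name is "scene" or "side" or "wrist"; returns a dict with "pixels" (480x640x3 uint8, red, green, blue), "depth" (480x640 float32, m along the optical axis (not along the pixel's ray), 0 where there is no reading), "fx", "fy", "cx", "cy" (pixels), "world_from_camera" (4x4, takes a point from camera to world coordinates); the wrist camera has in their place "hand_eye" (4x4, takes a point from camera to tool coordinates, whose origin is the TCP and whose axes are the tool frame's). Camera axes: x right, y down, z forward; pixel columns grow to the right and rows downward; lengths in m; the calibration is good to about 2 mm. The wrist camera is an equidistant fisheye: a pixel r from the principal point sees the ray r / f radians off the axis. A picture is of the moment at which its call begins: read the wrist's pose just before it.
- finish_job(): hands the job in, once; it reports no verdict.
The state is a dict: "time_s": time; "joints": joint angles; "joint_velocities": joint speeds; "effort": joint torques, N m; "tcp_pos": TCP position; "ee_rot": TCP orientation; "wrist_force": force on the tool from outside, world axes, zero at the start; "moment": the same for the moment, N m; "gripper_width": opening from 0.0 (shut) to 1.0 (fully open).
Only numpy, scipy, OpenCV 4.12 (cv2) and the standard library are available. Lean on these libraries where they do the work, as an engineer would, in place of code of your own. Each camera call takes 0.05 s, during which the arm holds its last target.

## Working session

There is one attempt and no reset: what is moved stays moved. The work goes in short steps, Python scripts to look and compute and a shell command to move; the robot and the scene stay as the last step left them, time stands still between calls to the robot, and variables do not carry over. Pictures are saved under pics/ and viewed, and the job is handed in when it is done.

```bash
ls; mkdir -p pics
python3 - <<'E'
from station import sense,capture
import cv2,numpy as np,pickle
s=sense();print(s)
for n in("scene","side"):
    c=capture(n);pickle.dump(c,open(n+".pkl","wb"))
    cv2.imwrite(f"pics/{n}0.png",c["pixels"][:,:,::-1]);print(n,c["world_from_camera"],c["fx"],c["cx"],c["cy"])
E
```

```text
pics
{'time_s': 0.0, 'joints': array([ 8.68376296e+01,  2.20920798e+01,  3.79887553e-01, -2.94048090e-02,
       -6.84119663e+01, -1.48186178e+01]), 'joint_velocities': array([-0.03306466,  0.11253162, -0.0056927 , -0.03123932, -0.02345037,
        0.01588022]), 'effort': array([ 5.05862372e-04, -3.90665925e+01,  1.87402350e+01,  4.21973839e+00,
        1.09959953e-02, -1.85400768e-04]), 'tcp_pos': array([0.19271072, 0.5939106 , 0.22144538]), 'ee_rot': array([[-3.08880827e-01, -9.51100562e-01, -5.96024281e-04],
       [-9.51098165e-01,  3.08881388e-01, -2.13730350e-03],
       [ 2.21689137e-03, -9.32944746e-05, -9.99997538e-01]]), 'wrist_force': array([-0.04283726, -0.17788013,  0.06601223]), 'moment': array([-0.00974723, -0.03134372,  0.05561379]), 'gripper_width': 1.0011847721011515}
scene [[ 0.84588479  0.42584402 -0.32114761  0.87802988]
 [ 0.53332563 -0.68268729  0.49950159 -0.49611902]
 [-0.00653363 -0.59379705 -0.80458833  0.95657594]
 [ 0.          0.          0.          1.        ]] 477.45380440627434 312.63070503685805 240.51418749247455
side [[-0.99147458 -0.11000641  0.06983376  0.47183038]
 [-0.12897716  0.75237279 -0.64598767  0.67085874]
 [ 0.01852176 -0.64948732 -0.76014681  1.03196136]
 [ 0.          0.          0.          1.        ]] 500.7544444895745 333.17100192818964 248.45146056433592
```

View pics/scene0.png

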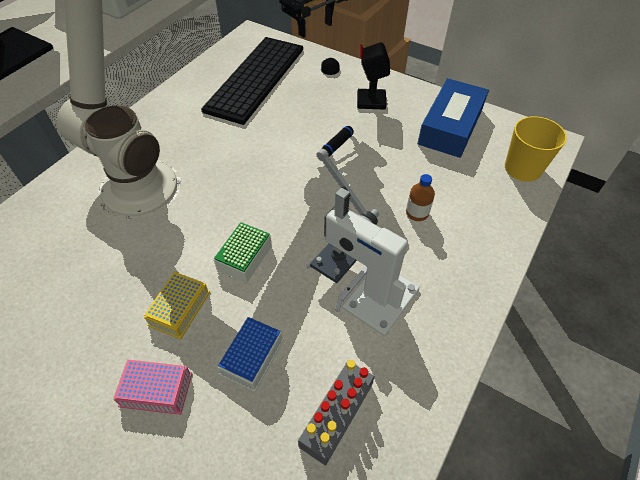

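View pics/side0.png

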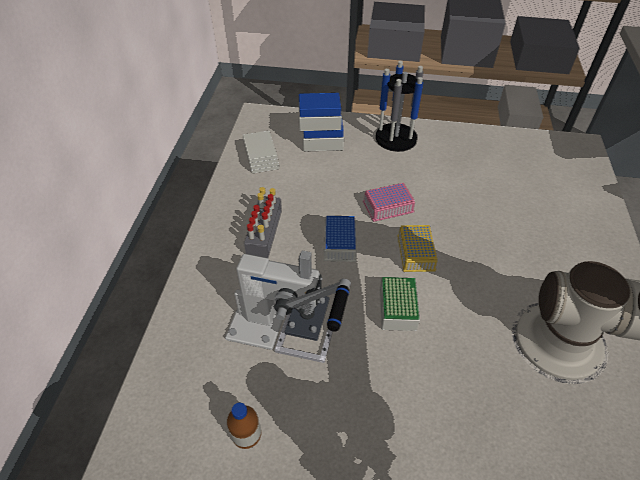

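```bash
cat > h.py <<'E'
import numpy as np,cv2,pickle
def cloud(c):
    d=c["depth"];v,u=np.mgrid[0:480,0:640]
    P=np.stack([(u-c["cx"])/c["fx"]*d,(v-c["cy"])/c["fy"]*d,d],-1)
    T=c["world_from_camera"];W=P@T[:3,:3].T+T[:3,3];W[d<=0]=np.nan
    return W
def proj(c,X):
    T=np.linalg.inv(c["world_from_camera"]);p=T[:3,:3]@np.asarray(X,float)+T[:3,3]
    return np.array([c["fx"]*p[0]/p[2]+c["cx"],c["fy"]*p[1]/p[2]+c["cy"]])
E
python3 - <<'E'
from h import *
for n in("scene","side"):
    c=pickle.load(open(n+".pkl","rb"));W=cloud(c)
    print(n)
    pts=[(250,350),(242,240),(395,240),(350,225),(332,265),(385,310),(340,140),(420,205),(337,410)] if n=="scene" else [(340,235),(400,300),(260,265),(305,325),(253,333),(340,305),(243,425),(262,220),(290,345)]
    for u,v in pts: print((u,v),W[v,u].round(3))
    z=W[...,2]; f=(abs(z)<0.01)
    print("bench z med",np.nanmedian(z[f]))
    # mat top
    hsv=cv2.cvtColor(c["pixels"],cv2.COLOR_RGB2HSV)
    m=(hsv[...,0]>100)&(hsv[...,0]<130)&(hsv[...,1]>110)&(z>0.03)&(z<0.06)
    u0,v0=pts[0];k=np.zeros_like(m);k[v0-45:v0+45,u0-45:u0+45]=1;m&=k.astype(bool)
    P=W[m];print(len(P),P.mean(0),np.median(P[:,2]))
    r=cv2.minAreaRect(P[:,:2].astype(np.float32));print(r)
E
```

```text
scene
(250, 350) [ 0.556 -0.233  0.052]
(242, 240) [ 0.379 -0.025  0.059]
(395, 240) [0.717 0.047 0.218]
(350, 225) [nan nan nan]
(332, 265) [0.597 0.019 0.071]
(385, 310) [0.74  0.012 0.014]
(340, 140) [0.522 0.166 0.289]
(420, 205) [0.687 0.292 0.06 ]
(337, 410) [ 0.765 -0.244  0.055]
bench z med 8.485401478547372e-05
2093 [ 0.55140261 -0.23058129  0.04823923] 0.04825820808204717
((0.550047755241394, -0.2285817265510559), (0.07860343903303146, 0.1200183555483818), 6.945647239685059)
side
(340, 235) [ 0.55  -0.215  0.047]
(400, 300) [ 0.384 -0.024  0.054]
(260, 265) [0.691 0.044 0.216]
(305, 325) [0.594 0.083 0.066]
(253, 333) [0.717 0.089 0.013]
(340, 305) [0.511 0.169 0.289]
(243, 425) [0.67  0.333 0.095]
(262, 220) [ 0.764 -0.233  0.054]
(290, 345) [ 0.628  0.099 -0.004]
bench z med -0.0007830063461273795
958 [ 0.54981258 -0.22834479  0.04741585] 0.047400905920402525
((0.5295534133911133, -0.28775230050086975), (0.2678377032279968, 0.11496889591217041), 70.4080581665039)
```

Run:
```python
from h import *
# ortho top-down height/colour map over press region, 1mm/px
for n in("scene","side"):
    c=pickle.load(open(n+".pkl","rb"))
    a=c["pixels"]
    b=a[150:350,200:440] if n=="scene" else a[190:375,210:440]
    cv2.imwrite(f"pics/{n}crop0.png",cv2.resize(b,None,fx=3.3,fy=3.0 if 0 else 3.3,interpolation=cv2.INTER_CUBIC)[:600,:,::-1])
```

```text
(no output)
```

View pics/scenecrop0.png

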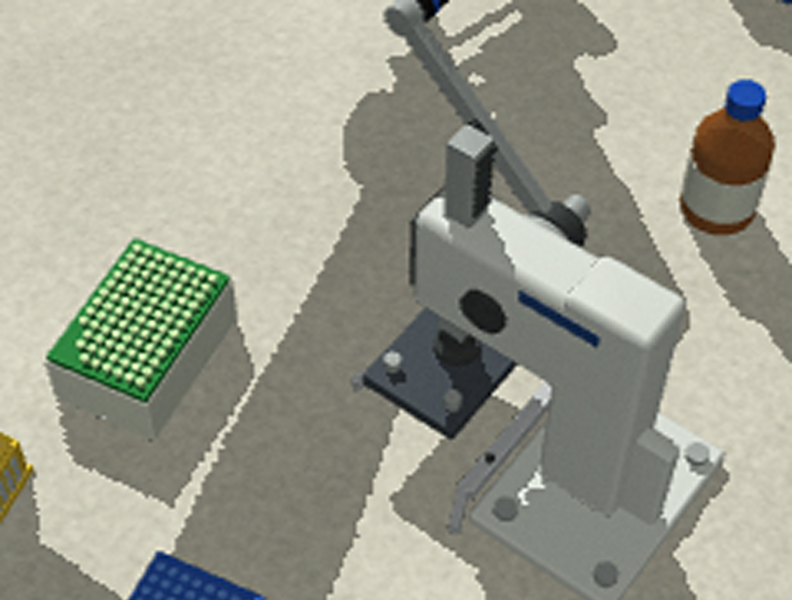

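View pics/sidecrop0.png

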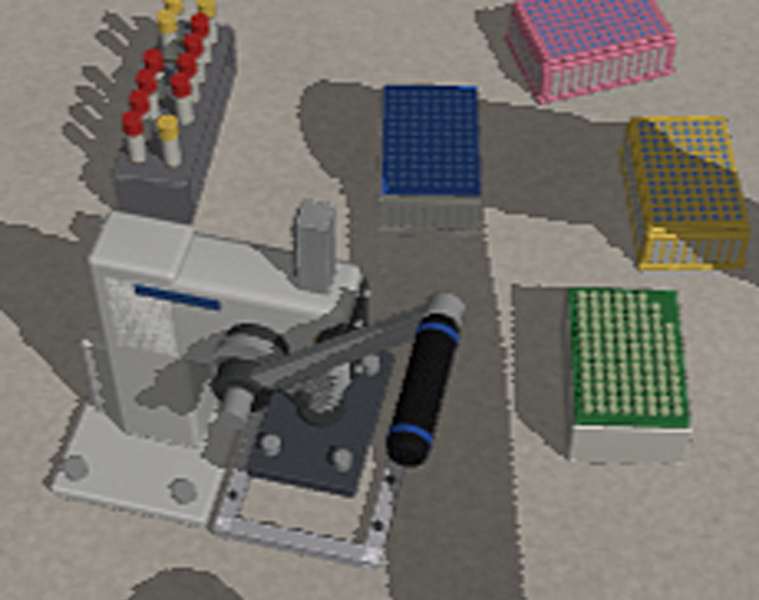

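Run:
```python
from h import *
from scipy.optimize import minimize
x0,x1,y0,y1=.45,.85,-.15,.25;S=1500
img=np.full((600,600,3),40,np.uint8)
for n in("scene","side"):
    c=pickle.load(open(n+".pkl","rb"));W=cloud(c).reshape(-1,3)
    for lo,hi,col in((.006,.018,(0,255,0)),(.062,.076,(0,0,255) ),(.205,.222,(255,120,0)),(.27,.31,(0,255,255))):
        q=W[(W[:,2]>lo)&(W[:,2]<hi)]
        if n=="side": col=tuple(int(k*.6) for k in col)
        for p in q:
            u,v=int((p[0]-x0)*S),int((y1-p[1])*S)
            if 0<=u<600 and 0<=v<600: cv2.circle(img,(u,v),1,col,-1)
cv2.imwrite("pics/ortho.png",img)
```

```text
(no output)
```

View pics/ortho.png

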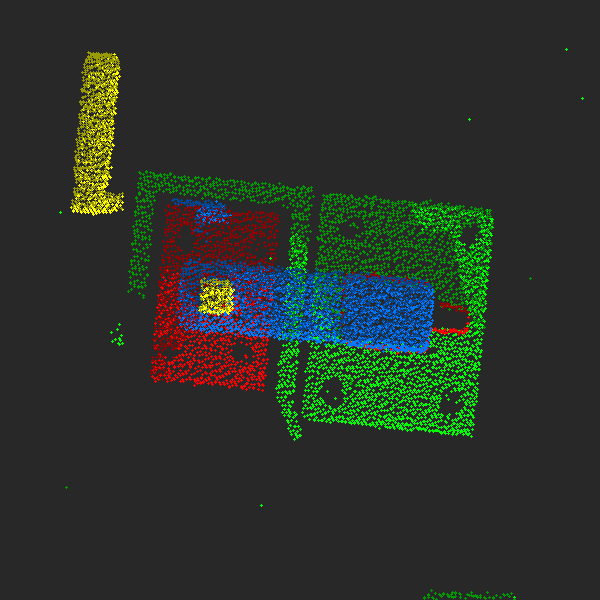

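Run:
```python
from h import *
A=[];
for n in("scene","side"):
    c=pickle.load(open(n+".pkl","rb"));W=cloud(c).reshape(-1,3);A.append(W[np.isfinite(W[:,0])])
def rect(P,t):
    r=cv2.minAreaRect(P[:,:2].astype(np.float32));print(t,len(P),np.round(r[0],4),np.round(r[1],4),round(r[2],2),"zmed",np.median(P[:,2]).round(4))
def roi(W,x,y,z): return W[(W[:,0]>x[0])&(W[:,0]<x[1])&(W[:,1]>y[0])&(W[:,1]<y[1])&(W[:,2]>z[0])&(W[:,2]<z[1])]
W=np.vstack(A)
rect(roi(W,(.54,.639),(-.02,.12),(.062,.072)),"platen 76x116")
for i in(0,1): rect(roi(A[i],(.565,.75),(0,.09),(.209,.222)),"head top 168x46 ctr x=+56")
for i in(0,1): rect(roi(A[i],(.57,.62),(.02,.08),(.27,.31)),"ram")
for i in(0,1): rect(roi(A[i],(.49,.535),(.10,.23),(.27,.31)),"grip")
# guide inner faces from guide tops (z 9..15)
for R in (-4,-4.5,-5,-5.5,-6):
    a=np.radians(R);ex=np.array([np.cos(a),np.sin(a)]);ey=np.array([-np.sin(a),np.cos(a)])
    c0=np.array([.592,.053]);out=[]
    for i in(0,1):
        P=roi(A[i],(.5,.8),(-.06,.16),(.009,.015));q=P[:,:2]-c0;x=q@ex;y=q@ey
        far=(abs(x-52)<1)|((x>.040)&(x<.062)&(y>-.05)&(y<.06))
        near=(x<-.040)&(x>-.066)&(y>0)&(y<.06)
        end=(y>.058)&(y<.085)&(abs(x)<.04)
        out.append([len(x[far])and np.polyfit(y[far],x[far],1)[0], *(np.round(np.percentile(x[far],[3,97]),4) if far.any() else []), *(np.round(np.percentile(x[near],[3,97]),4) if near.any() else []),*(np.round(np.percentile(y[end],[3,97]),4) if end.any() else [])])
    print(R,out)
```

```text
platen 76x116 1651 [0.5935 0.0522] [0.1204 0.0766] 84.62 zmed 0.0675
head top 168x46 ctr x=+56 1422 [0.6544 0.0459] [0.0475 0.1685] 83.37 zmed 0.2141
head top 168x46 ctr x=+56 1225 [0.653  0.0479] [0.0473 0.1684] 84.92 zmed 0.2134
ram 122 [0.5948 0.0513] [0.021  0.0217] 84.92 zmed 0.277
ram 102 [0.5934 0.0524] [0.0229 0.0204] 84.56 zmed 0.2762
grip 541 [0.5136 0.16  ] [0.0342 0.1064] 1.39 zmed 0.2887
grip 700 [0.5173 0.1618] [0.1051 0.0326] 86.87 zmed 0.2892
-4 [[np.float64(0.01874322063322676), np.float64(0.0482), np.float64(0.0599)], [np.float64(-0.008351041390231776), np.float64(0.0495), np.float64(0.0602), np.float64(-0.0558), np.float64(-0.0446), np.float64(0.0652), np.float64(0.0778)]]
-4.5 [[np.float64(0.008817225489158356), np.float64(0.0482), np.float64(0.0599)], [np.float64(-0.016940960260175594), np.float64(0.0491), np.float64(0.06), np.float64(-0.0561), np.float64(-0.045), np.float64(0.0654), np.float64(0.0777)]]
-5 [[np.float64(0.00024397961833210323), np.float64(0.0484), np.float64(0.0597)], [np.float64(-0.02553333764578834), np.float64(0.0487), np.float64(0.0599), np.float64(-0.0563), np.float64(-0.0448), np.float64(0.0654), np.float64(0.0777)]]
-5.5 [[np.float64(-0.008882695101783017), np.float64(0.0484), np.float64(0.0598)], [np.float64(-0.0383441206240288), np.float64(0.0482), np.float64(0.0596), np.float64(-0.0568), np.float64(-0.0452), np.float64(0.0654), np.float64(0.0777)]]
-6 [[np.float64(-0.01745950046991516), np.float64(0.0484), np.float64(0.0599)], [np.float64(-0.04628700975097128), np.float64(0.0479), np.float64(0.0595), np.float64(-0.0571), np.float64(-0.0456), np.float64(0.0654), np.float64(0.0777)]]
```

```bash
python3 -m crank '[[0,0,-0.03,0.12],[0,0,-0.03,0.12],[0,0,-0.03,0.12],[0,0,-0.03,0.12],[0,0,-0.02,0.12]]'; python3 -m crank '[[0,0,0,0.12],[0,0,0,0.12],[0,0,0,0.12],[0,0,0,0.12],[0,0,0,0.055]]' 0.05
cat >> h.py <<'E'
NC=np.array([.5935,.0525]);NA=np.radians(-5.2)
def rot(a): return np.array([[np.cos(a),-np.sin(a)],[np.sin(a),np.cos(a)]])
def n2w(p): return NC+rot(NA)@np.asarray(p[:2])
def w2n(p): return rot(NA).T@(np.asarray(p[:2])-NC)
def st():
    from station import sense
    s=sense();R=s["ee_rot"];print("t",round(s["time_s"],2),"tcp",s["tcp_pos"].round(4),"nest",w2n(s["tcp_pos"]).round(4),"yaw_nest",round(np.degrees(np.arctan2(-R[1,0],-R[0,0])-NA),2),"F",s["wrist_force"].round(1),"g",round(s["gripper_width"]*87,1));return s
def shift(s,T): return s["ee_rot"].T@(np.asarray(T)-s["tcp_pos"])
def plate(tag=None):
    from station import capture
    c=capture("scene");W=cloud(c);hsv=cv2.cvtColor(c["pixels"],cv2.COLOR_RGB2HSV);z=W[...,2]
    w=(W[...,:2]-NC)@rot(NA)
    m=(hsv[...,0]>100)&(hsv[...,0]<130)&(hsv[...,1]>110)&(z>0.035)&(z<0.06)&(abs(w[...,0])<.11)&(w[...,1]<.1)&(w[...,1]>-.37)
    if tag: cv2.imwrite(f"pics/{tag}.png",c["pixels"][:,:,::-1])
    r=cv2.minAreaRect(w[m].astype(np.float32));a=r[2];sz=r[1]
    if sz[0]>sz[1]: a-=90;sz=sz[::-1]
    print("plate nest",np.round(r[0],4),"size",np.round(sz,4),"ang",round((a+90)%180-90,2),"yr",w[m][:,1].min().round(4),w[m][:,1].max().round(4),"xr",w[m][:,0].min().round(4),w[m][:,0].max().round(4))
E
python3 - <<'E'
from h import *
s=st();plate()
a=np.radians(6.95);ey=np.array([-np.sin(a),np.cos(a)])
p=np.array([.550,-.2286])-ey*(.064+.05);print(p,shift(s,[*p,s["tcp_pos"][2]]))
E
```

```text
time_s: 0.52
tcp_pos: [0.1932, 0.5948, 0.3656]
ee_rot: [[-0.795, -0.606, 0.001], [-0.606, 0.795, 0.003], [-0.003, 0.002, -1.0]]
wrist_force: [0.2, 0.4, 0.2]
gripper_width: 1.0
time_s: 0.93
tcp_pos: [0.1927, 0.5943, 0.3619]
ee_rot: [[-0.993, -0.117, -0.0], [-0.117, 0.993, -0.001], [0.001, -0.001, -1.0]]
wrist_force: [-0.6, 0.4, 0.3]
gripper_width: 0.706
t 0.93 tcp [0.1927 0.5943 0.3619] nest [-0.4482  0.5032] yaw_nest 11.91 F [-0.6  0.4  0.3] g 61.4
plate nest [-0.0174 -0.2837] size [0.078  0.1203] ang 12.12 yr -0.3482 -0.2181 xr -0.0663 0.0321
[ 0.56379436 -0.34176234] [-0.25923974 -0.9729611   0.00103359]
```

```bash
for i in 1 2 3 4 5; do python3 -m crank '[[-0.0104,-0.0389,0,0],[-0.0104,-0.0389,0,0],[-0.0104,-0.0389,0,0],[-0.0104,-0.0389,0,0],[-0.0104,-0.0389,0,0]]' | grep -E "tcp|force"; done
python3 - <<'E'
from h import *
s=st()
a=np.radians(6.95);ey=np.array([-np.sin(a),np.cos(a)])
p=np.array([.550,-.2286])-ey*(.064+.05);print(p,shift(s,[*p,.012]));plate("b1")
E
```

```text
tcp_pos: [0.2684, 0.4057, 0.3621]
wrist_force: [0.4, -0.7, 0.3]
tcp_pos: [0.3434, 0.219, 0.3625]
wrist_force: [1.0, 0.6, 0.2]
tcp_pos: [0.4186, 0.0322, 0.3627]
wrist_force: [0.6, 1.6, -0.4]
tcp_pos: [0.4941, -0.1546, 0.3623]
wrist_force: [0.5, 0.6, 0.5]
tcp_pos: [0.5695, -0.3411, 0.3619]
wrist_force: [1.7, -0.2, 0.0]
t 3.07 tcp [ 0.5695 -0.3411  0.3619] nest [ 0.0118 -0.3942] yaw_nest 12.26 F [ 1.7 -0.2  0. ] g 50.1
[ 0.56379436 -0.34176234] [ 5.49245976e-03 -1.44708174e-04  3.49933849e-01]
plate nest [-0.0176 -0.2836] size [0.0787 0.1197] ang 11.89 yr -0.3482 -0.219 xr -0.068 0.0321
```

View pics/b1.png

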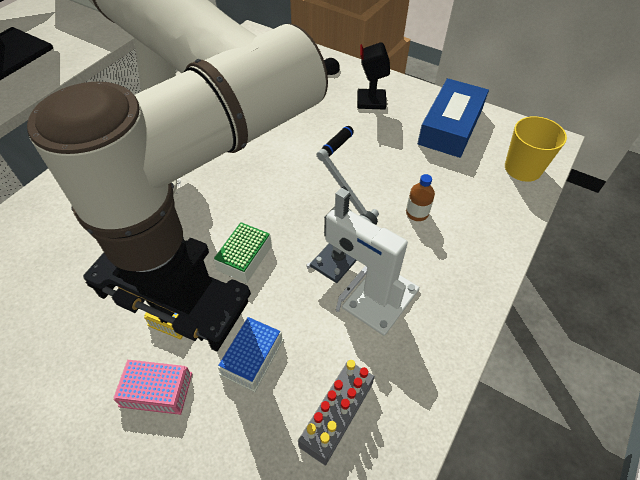

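```bash
python3 - <<'E'
from h import *
c=pickle.load(open("scene.pkl","rb"));W=cloud(c)
for u,v in((128,360),(189,370),(188,385),(183,410),(205,275),(178,330)): print(W[v,u].round(3))
E
python3 -m crank '[[0.0055,0,0.04,0],[0,0,0.04,0],[0,0,0.04,0],[0,0,0.04,0],[0,0,0.04,0]]' | grep -E "tcp|force"
python3 -m crank '[[0,0,0.04,0],[0,0,0.04,0],[0,0,0.04,0],[0,0,0.01,0],[0,0,0,0]]' | grep -E "tcp|force"
```

```text
[ 0.361 -0.379  0.048]
[ 0.456 -0.321 -0.002]
[ 0.477 -0.347  0.004]
[ 0.5   -0.39  -0.002]
[ 0.335 -0.123  0.001]
[ 0.392 -0.272  0.031]
tcp_pos: [0.5632, -0.3395, 0.1606]
wrist_force: [0.6, -0.3, -0.0]
tcp_pos: [0.5611, -0.3387, 0.0285]
wrist_force: [0.4, -0.3, 0.2]
```

```bash
python3 -m crank '[[0,0,0.008,0],[0,0,0.007,0],[0,0.01,0,0],[0,0.01,0,0],[0,0,0,0]]' | grep -E "tcp|force"
python3 - <<'E'
from h import *
s=st()
a=np.radians(12);p=np.array([-.0175,-.2837]);print("tcp in plate frame",rot(a).T@(w2n(s["tcp_pos"])-p))
from station import capture
c=capture("wrist");cv2.imwrite("pics/w1.png",c["pixels"][:,:,::-1])
E
```

```text
tcp_pos: [0.5617, -0.3182, 0.019]
wrist_force: [-0.9, -0.7, 0.3]
t 4.37 tcp [ 0.5617 -0.3182  0.019 ] nest [ 0.0019 -0.372 ] yaw_nest 12.28 F [-0.9 -0.7  0.3] g 49.6
tcp in plate frame [ 0.00065256 -0.09044778]
```

View pics/w1.png

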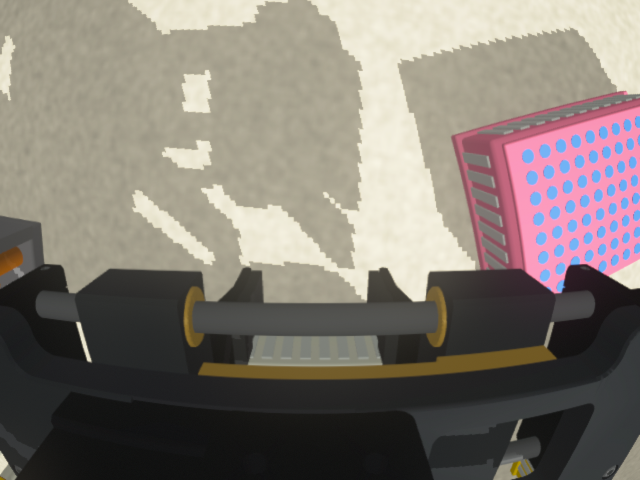

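```bash
python3 -m crank '[[0.0006,0.006,0.003,0],[0,0.006,0.003,0],[0,0.003,0,0],[0,0.003,0,0],[0,0.003,0,0]]' | grep -E "tcp|force"
python3 - <<'E'
from h import *
s=st();plate()
E
```

```text
tcp_pos: [0.5583, -0.2991, 0.0115]
wrist_force: [0.2, -0.5, -0.9]
t 4.83 tcp [ 0.5583 -0.2991  0.0115] nest [-0.0032 -0.3533] yaw_nest 12.21 F [ 0.2 -0.5 -0.9] g 49.9
plate nest [-0.0221 -0.2606] size [0.077 0.078] ang -77.9 yr -0.294 -0.2161 xr -0.0681 0.023
```

```bash
cat >> h.py <<'E'
def plate(tag=None,cam="scene"):
    from station import capture
    c=capture(cam);W=cloud(c);hsv=cv2.cvtColor(c["pixels"],cv2.COLOR_RGB2HSV);z=W[...,2]
    w=(W[...,:2]-NC)@rot(NA)
    m=(hsv[...,0]>100)&(hsv[...,0]<130)&(hsv[...,1]>110)&(z>0.035)&(z<0.055)&(abs(w[...,0])<.11)&(w[...,1]<.1)&(w[...,1]>-.37)
    if tag: cv2.imwrite(f"pics/{tag}.png",c["pixels"][:,:,::-1])
    m=cv2.morphologyEx(m.astype(np.uint8),cv2.MORPH_OPEN,np.ones((3,3)))>0
    r=cv2.minAreaRect(w[m].astype(np.float32));a=r[2];sz=r[1]
    while a>45: a-=90;sz=sz[::-1]
    R=rot(np.radians(a));f=np.array(r[0])+R@[0,sz[1]/2];b=np.array(r[0])-R@[0,sz[1]/2]
    print(cam,m.sum(),"centre from front",(f-R@[0,.0598]).round(4),"from back",(b+R@[0,.0598]).round(4),"size",np.round(sz,4),"ang",round(a,2))
E
python3 -m crank '[[0.0015,0.004,0,0.02],[0.0015,0.004,0,0.02],[0.0015,0.004,0,0.02],[0.0015,0.004,0,0.02],[0.0015,0.004,0,0.02]]' | grep -E "tcp|force"
python3 -m crank '[[0.0015,0.004,0,0.02],[0.0015,0.004,0,0.02],[0.0015,0.004,0,0.02],[0.0015,0.004,0,0.02],[0.0015,0.004,0,0.02]]' | grep -E "tcp|force"
python3 - <<'E'
from h import *
s=st();plate();plate(cam="side")
E
```

```text
tcp_pos: [0.5492, -0.2801, 0.0116]
wrist_force: [-0.5, -1.3, -0.3]
tcp_pos: [0.542, -0.2599, 0.0116]
wrist_force: [-0.4, -1.3, -0.3]
t 5.72 tcp [ 0.542  -0.2599  0.0116] nest [-0.023  -0.3158] yaw_nest 0.66 F [-0.4 -1.3 -0.3] g 49.9
scene 1024 centre from front [-0.0233 -0.2427] from back [-0.0226 -0.201 ] size [0.0792 0.0779] ang -1.04
side 997 centre from front [-0.0214 -0.2404] from back [-0.0214 -0.2459] size [0.0759 0.1252] ang 0.25
```

```bash
python3 -m crank '[[0.0015,0.004,0,0.02],[0.0015,0.004,0,0.02],[0.0015,0.004,0,0.02],[0.0015,0.004,0,0.02],[0.0015,0.004,0,0.02]]' | grep -E "tcp|force"
python3 -m crank '[[0.0015,0.004,0,0.02],[0.0015,0.004,0,0.02],[0.0015,0.004,0,0.02],[0.0015,0.004,0,0.02],[0.0015,0.004,0,0.02]]' | grep -E "tcp|force"
python3 -m crank '[[0,0.004,0,0],[0,0.004,0,0],[0,0.004,0,0],[0,0.004,0,0],[0,0.004,0,0]]' | grep -E "tcp|force"
python3 - <<'E'
from h import *
s=st();plate();plate(cam="side",tag="s2")
E
```

```text
tcp_pos: [0.5371, -0.2394, 0.0117]
wrist_force: [-0.4, -1.7, 0.2]
tcp_pos: [0.534, -0.2182, 0.0117]
wrist_force: [0.2, -1.4, 0.1]
tcp_pos: [0.5397, -0.1985, 0.0117]
wrist_force: [-0.8, -2.3, 1.3]
t 7.07 tcp [ 0.5397 -0.1985  0.0117] nest [-0.0309 -0.2548] yaw_nest -10.71 F [-0.8 -2.3  1.3] g 50.1
scene 1030 centre from front [-0.0154 -0.1842] from back [-0.0096 -0.1456] size [0.0786 0.0805] ang -8.62
side 991 centre from front [-0.015  -0.1814] from back [-0.0155 -0.1842] size [0.078  0.1225] ang -10.16
```

View pics/s2.png

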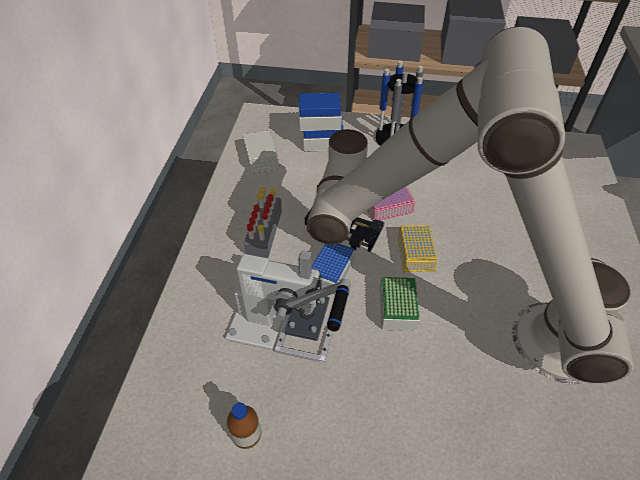

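```bash
python3 -m crank '[[0,0.004,0,0],[0,0.004,0,0],[0,0.004,0,0],[0,0.004,0,0],[0,0.004,0,0]]' | grep -E "tcp|force"
python3 -m crank '[[0,0.004,0,0],[0,0.004,0,0],[0,0.004,0,0],[0,0.004,0,0],[0,0.004,0,0]]' | grep -E "tcp|force"
python3 -m crank '[[0,0.004,0,0],[0,0.004,0,0],[0,0.004,0,0],[0,0.004,0,0],[0,0.004,0,0]]' | grep -E "tcp|force"
python3 - <<'E'
from h import *
s=st();plate();plate(cam="side")
E
```

```text
tcp_pos: [0.545, -0.179, 0.0115]
wrist_force: [-0.8, -1.6, 0.1]
tcp_pos: [0.5505, -0.1598, 0.0115]
wrist_force: [-0.4, -2.1, 0.2]
tcp_pos: [0.556, -0.1406, 0.0115]
wrist_force: [-0.3, -2.3, -0.3]
t 8.42 tcp [ 0.556  -0.1406  0.0115] nest [-0.0199 -0.1957] yaw_nest -10.73 F [-0.3 -2.3 -0.3] g 50.1
scene 855 centre from front [-0.0048 -0.1245] from back [ 0.0034 -0.0816] size [0.0791 0.0759] ang -10.85
side 396 centre from front [-0.0134 -0.1589] from back [-0.0282 -0.1123] size [0.0838 0.0707] ang 17.57
```

```bash
python3 -m crank '[[-0.0015,0.004,0,-0.02],[-0.0015,0.004,0,-0.02],[-0.0015,0.004,0,-0.02],[-0.0015,0.004,0,-0.02],[-0.0015,0.004,0,-0.02]]' | grep -E "tcp|force"
python3 -m crank '[[-0.0015,0.004,0,-0.02],[-0.0015,0.004,0,-0.02],[-0.0015,0.004,0,-0.02],[-0.0015,0.004,0,-0.02],[0,0,0,0]]' | grep -E "tcp|force"
python3 - <<'E'
from h import *
s=st();plate("b3");plate(cam="side")
E
```

```text
tcp_pos: [0.5683, -0.123, 0.0115]
wrist_force: [-0.1, -0.8, -0.1]
tcp_pos: [0.5769, -0.1075, 0.0116]
wrist_force: [0.5, -0.3, -0.8]
t 9.35 tcp [ 0.5769 -0.1075  0.0116] nest [-0.002  -0.1608] yaw_nest -0.29 F [ 0.5 -0.3 -0.8] g 49.8
scene 249 centre from front [ 0.0195 -0.1134] from back [ 0.0175 -0.0364] size [0.039  0.0426] ang 1.43
side 90 centre from front [-0.0013 -0.1544] from back [-0.047  -0.0711] size [0.0389 0.0246] ang 28.73
```

Run:
```python
import cv2
a=cv2.imread("pics/b3.png")[170:350,200:440];cv2.imwrite("pics/b3c.png",cv2.resize(a,None,fx=3.3,fy=3.3,interpolation=2))
```

```text
(no output)
```

View pics/b3c.png

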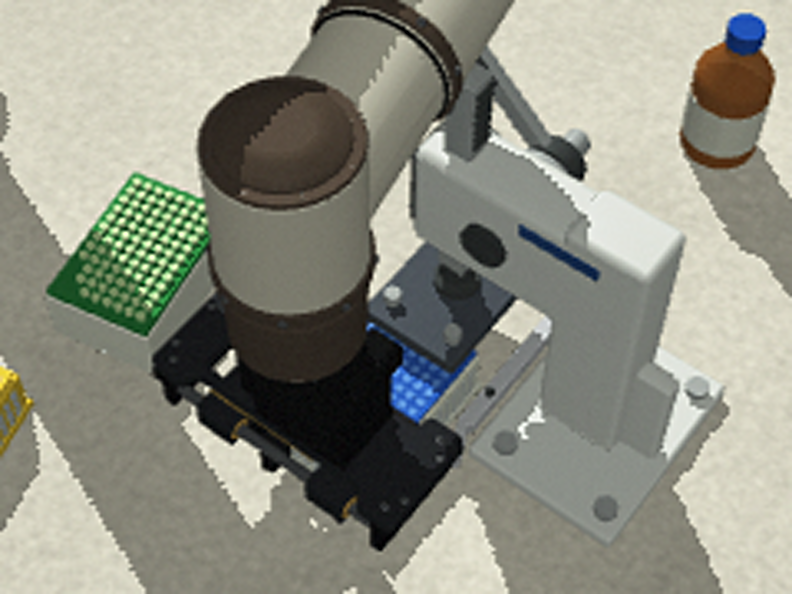

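```bash
for i in 1 2 3; do python3 -m crank '[[0,0.004,0,0],[0,0.004,0,0],[0,0.004,0,0],[0,0.004,0,0],[0,0.004,0,0]]' | grep -E "tcp|force"; done
python3 - <<'E'
from h import *
s=st();plate("b4");plate(cam="side",tag="s4")
E
```

```text
tcp_pos: [0.5781, -0.0881, 0.0116]
wrist_force: [-0.2, -1.8, 0.8]
tcp_pos: [0.5811, -0.0682, 0.0121]
wrist_force: [-0.1, -2.1, -1.0]
tcp_pos: [0.5824, -0.0484, 0.012]
wrist_force: [0.8, -2.0, 1.4]
t 10.7 tcp [ 0.5824 -0.0484  0.012 ] nest [-0.0019 -0.1015] yaw_nest -0.42 F [ 0.8 -2.   1.4] g 50.1
scene 0 centre from front [ 0.     -0.0598] from back [0.     0.0598] size [0. 0.] ang 0.0
side 0 centre from front [ 0.     -0.0598] from back [0.     0.0598] size [0. 0.] ang 0.0
```

Run:
```python
import cv2
a=cv2.imread("pics/s4.png")[190:370,210:440];cv2.imwrite("pics/s4c.png",cv2.resize(a,None,fx=3.3,fy=3.3,interpolation=2))
a=cv2.imread("pics/b4.png")[170:350,200:440];cv2.imwrite("pics/b4c.png",cv2.resize(a,None,fx=3.3,fy=3.3,interpolation=2))
```

```text
(no output)
```

View pics/s4c.png

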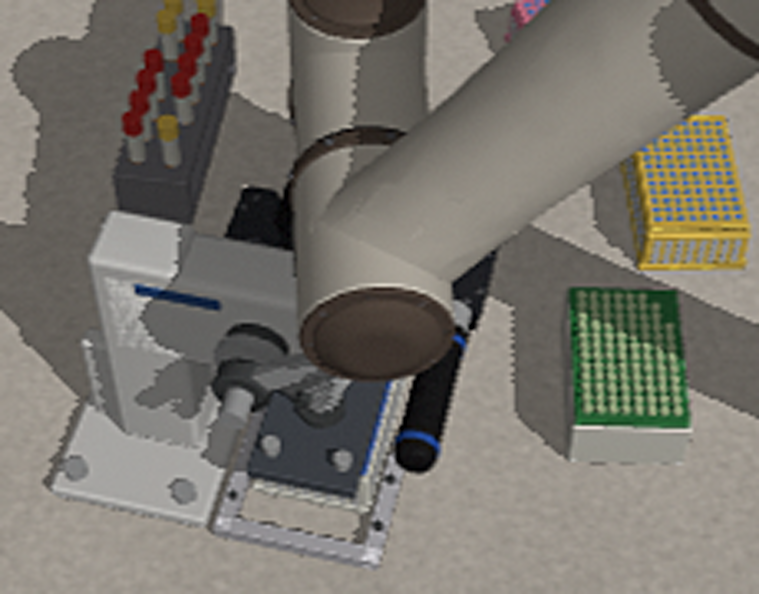

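View pics/b4c.png

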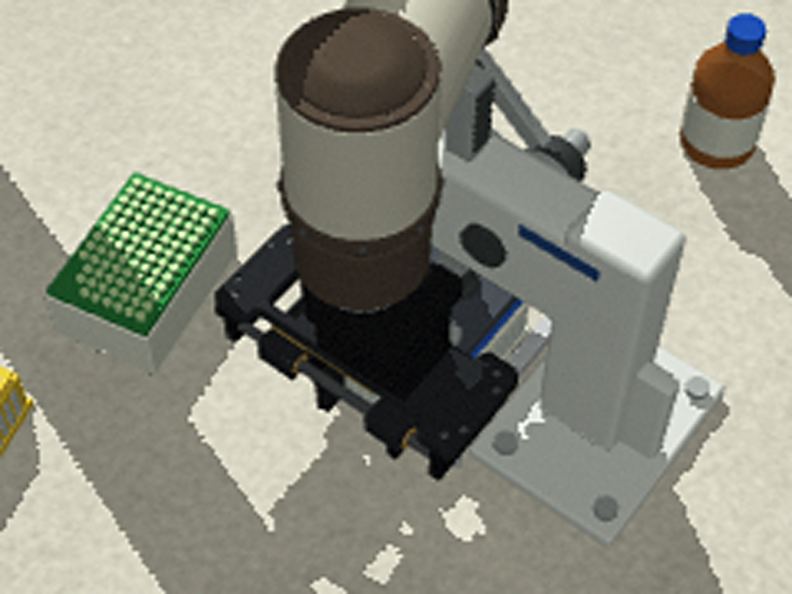

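Run:
```python
from h import *
from station import capture
for n in("side","scene"):
    c=capture(n);W=cloud(c)
    w=(W[...,:2]-NC)@rot(NA);z=W[...,2]
    for lo in np.arange(.08,.6,.04):
        m=(abs(w[...,0])<.2)&(w[...,1]>-.25)&(w[...,1]<-.025)&(z>lo)&(z<lo+.04)
        if m.sum()>5: print(n,round(lo,2),m.sum(),"x",w[m][:,0].min().round(3),w[m][:,0].max().round(3),"y",w[m][:,1].min().round(3),w[m][:,1].max().round(3))
```

```text
side 0.08 146 x -0.097 0.2 y -0.25 -0.062
side 0.12 381 x -0.097 0.094 y -0.137 -0.062
side 0.16 59 x 0.035 0.048 y -0.118 -0.062
side 0.24 14 x 0.032 0.042 y -0.092 -0.071
side 0.28 18 x 0.024 0.039 y -0.092 -0.048
side 0.32 823 x -0.057 0.038 y -0.106 -0.025
side 0.36 1114 x -0.044 0.039 y -0.142 -0.056
scene 0.08 922 x -0.095 0.2 y -0.25 -0.025
scene 0.12 1499 x -0.098 0.139 y -0.139 -0.025
scene 0.16 863 x -0.026 0.142 y -0.139 -0.025
scene 0.2 425 x -0.031 0.137 y -0.142 -0.025
scene 0.24 499 x -0.043 0.043 y -0.146 -0.068
scene 0.28 707 x -0.041 0.042 y -0.145 -0.025
scene 0.32 1265 x -0.063 0.041 y -0.144 -0.025
scene 0.36 1652 x -0.044 0.04 y -0.143 -0.027
scene 0.44 117 x -0.2 -0.151 y -0.032 -0.025
scene 0.48 439 x -0.2 -0.155 y -0.043 -0.025
scene 0.52 434 x -0.2 -0.169 y -0.043 -0.025
scene 0.56 61 x -0.2 -0.191 y -0.035 -0.025
```

Run:
```python
from h import *
from station import capture
for n in("side","scene"):
    c=capture(n);W=cloud(c)
    w=(W[...,:2]-NC)@rot(NA);z=W[...,2]
    for y0 in np.arange(-.06,.08,.02):
      m=(abs(w[...,0])<.1)&(w[...,1]>y0)&(w[...,1]<y0+.02)&(z>.222)&(z<.45)
      if m.sum()>3:
        h=np.histogram(z[m],np.arange(.22,.46,.02))[0];print(n,y0.round(3),h,"x",w[m][:,0].min().round(3),w[m][:,0].max().round(3))
```

```text
side -0.06 [  0   0   0   0   0  41 288  39   0   0   0] x -0.057 0.027
side -0.04 [  0   0   0   0   0  28 266   2   0   0   0] x -0.057 0.019
side -0.02 [  0   0   0   0   0  31 213   3   0   0   0] x -0.054 0.014
side 0.0 [  5   4   6   0   0  18 146  65   0   0   2] x -0.099 0.013
side 0.02 [  0   0   0   0   5  41 143  14  21  42  47] x -0.1 0.008
side 0.04 [  0   0   0  12   1  27  95  77 103 122 126] x -0.1 0.0
side 0.06 [  0   0   0   8   0  46 178 329 262 138   8] x -0.1 -0.007
side 0.08 [  0   0   1  34  19  88 402  72   0   0   0] x -0.1 -0.013
scene -0.06 [  0   0   0   0  12  60 182   0   0   0   0] x -0.057 0.026
scene -0.04 [  0   0   0   0   9  63 308   4   0   0   0] x -0.062 0.021
scene -0.02 [ 66  66  60   0   8  68 339  21  40  26   4] x -0.1 0.014
scene 0.0 [ 15  13  37   5  24  82 300 313 201 189 140] x -0.1 0.013
scene 0.02 [  0   0   0   0   6  39 148 161 142 138 129] x -0.1 0.008
scene 0.04 [ 21   0   0   0   6  45 110 117  99  92  65] x -0.1 -0.001
scene 0.06 [  1   0   0   0   8  49 108  47  20   7   2] x -0.099 -0.006
scene 0.08 [  0   0   0   0   7  42 177  22   0   0   0] x -0.082 -0.012
```

Run:
```python
from h import *
from station import capture
print(capture)
for n in("side","scene"):
    c=capture(n);W=cloud(c)
    w=(W[...,:2]-NC)@rot(NA);z=W[...,2]
    for y0 in np.arange(-.06,.2,.02):
      for lo,hi in((.26,.30),(.30,.33),(.33,.37)):
        m=(abs(w[...,0])<.2)&(w[...,1]>y0)&(w[...,1]<y0+.02)&(z>lo)&(z<hi)
        if m.sum()>3: print(n,y0.round(3),lo,m.sum(),"x",w[m][:,0].min().round(3),w[m][:,0].max().round(3),"zmax",z[m].max().round(3),end=" | ")
      print()
    cv2.imwrite(f"pics/{n}5.png",c["pixels"][:,:,::-1])
```

```text
<function make.<locals>.drawn_camera at 0x7fe271f391c0>
side -0.06 0.3 9 x -0.056 0.027 zmax 0.33 | side -0.06 0.33 340 x -0.057 0.025 zmax 0.37 | 
side -0.04 0.3 8 x 0.014 0.019 zmax 0.33 | side -0.04 0.33 290 x -0.057 0.017 zmax 0.36 | 
side -0.02 0.3 9 x 0.009 0.014 zmax 0.328 | side -0.02 0.33 232 x -0.054 0.011 zmax 0.361 | 
side 0.0 0.26 6 x 0.01 0.013 zmax 0.275 | side 0.0 0.33 225 x -0.051 0.007 zmax 0.364 | 
side 0.02 0.3 19 x 0.001 0.008 zmax 0.33 | side 0.02 0.33 180 x -0.041 0.007 zmax 0.369 | 
side 0.04 0.26 24 x -0.105 -0.096 zmax 0.286 | side 0.04 0.3 6 x -0.007 -0.004 zmax 0.33 | side 0.04 0.33 160 x -0.124 -0.002 zmax 0.37 | 
side 0.06 0.26 39 x -0.106 -0.098 zmax 0.286 | side 0.06 0.3 13 x -0.098 -0.008 zmax 0.33 | side 0.06 0.33 436 x -0.126 -0.01 zmax 0.37 | 
side 0.08 0.26 70 x -0.106 -0.087 zmax 0.299 | side 0.08 0.3 57 x -0.102 -0.013 zmax 0.33 | side 0.08 0.33 535 x -0.1 -0.015 zmax 0.37 | 
side 0.1 0.26 208 x -0.106 -0.031 zmax 0.3 | side 0.1 0.3 329 x -0.096 -0.018 zmax 0.33 | side 0.1 0.33 618 x -0.094 -0.021 zmax 0.361 | 
side 0.12 0.26 126 x -0.106 -0.083
[... 395 characters left out ...]
e -0.02 0.3 35 x -0.074 0.014 zmax 0.33 | scene -0.02 0.33 394 x -0.074 0.011 zmax 0.363 | 
scene 0.0 0.26 46 x -0.002 0.012 zmax 0.298 | scene 0.0 0.3 53 x 0.005 0.01 zmax 0.33 | scene 0.0 0.33 546 x -0.106 0.009 zmax 0.37 | 
scene 0.02 0.3 18 x -0.002 0.007 zmax 0.33 | scene 0.02 0.33 268 x -0.051 0.004 zmax 0.37 | 
scene 0.04 0.3 22 x -0.008 -0.001 zmax 0.33 | scene 0.04 0.33 202 x -0.041 -0.002 zmax 0.37 | 
scene 0.06 0.3 25 x -0.013 -0.007 zmax 0.329 | scene 0.06 0.33 161 x -0.052 -0.009 zmax 0.37 | 
scene 0.08 0.3 21 x -0.019 -0.012 zmax 0.329 | scene 0.08 0.33 231 x -0.082 -0.015 zmax 0.362 | 
scene 0.1 0.3 16 x -0.027 -0.018 zmax 0.329 | scene 0.1 0.33 112 x -0.071 -0.02 zmax 0.362 |
```

View pics/scene5.png

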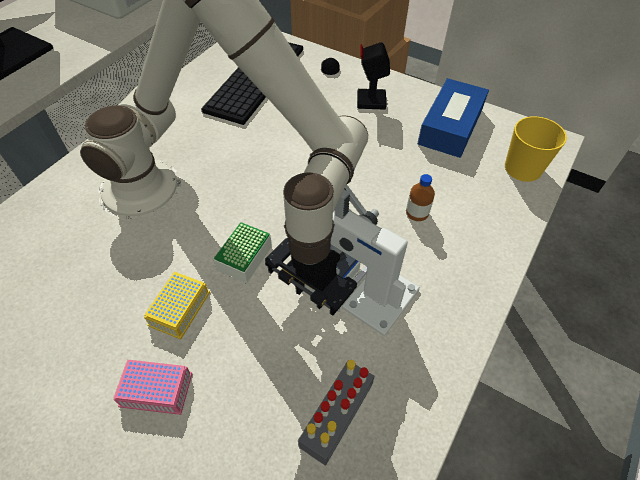

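View pics/side5.png

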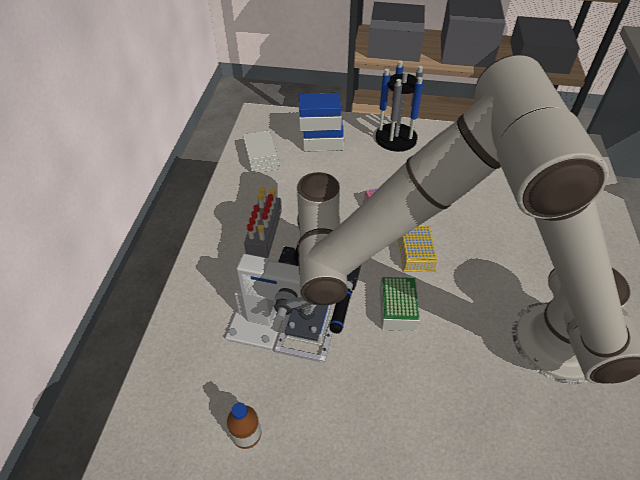

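Run:
```python
from h import *
from station import capture
c=capture("side");W=cloud(c)
w=(W[...,:2]-NC)@rot(NA);z=W[...,2];rgb=c["pixels"].astype(int)
dark=(rgb[...,0]>40)&(rgb[...,0]<130)&(rgb[...,0]-rgb[...,2]>8)
m=(w[...,0]>-.12)&(w[...,0]<.02)&(w[...,1]>.05)&(w[...,1]<.2)&(z>.24)&(z<.4)&dark
P=np.c_[w[m],z[m]];print(len(P),P.min(0),P.max(0))
for k in np.arange(.26,.38,.01):
    q=P[(P[:,2]>k)&(P[:,2]<=k+.01)]
    if len(q): print(k.round(2),len(q),"x",q[:,0].min().round(3),q[:,0].max().round(3),"y",q[:,1].min().round(3),q[:,1].max().round(3))
```

```text
1581 [-0.11997338  0.05005633  0.26571435] [-0.00477438  0.15300312  0.39971426]
0.26 1 x -0.097 -0.097 y 0.152 0.152
0.27 25 x -0.106 -0.053 y 0.085 0.153
0.28 24 x -0.09 -0.037 y 0.098 0.115
0.29 50 x -0.097 -0.029 y 0.097 0.12
0.3 112 x -0.102 -0.025 y 0.095 0.122
0.31 135 x -0.1 -0.024 y 0.094 0.123
0.32 200 x -0.102 -0.005 y 0.051 0.124
0.33 269 x -0.101 -0.007 y 0.051 0.123
0.34 355 x -0.108 -0.011 y 0.051 0.12
0.35 214 x -0.119 -0.018 y 0.05 0.114
0.36 52 x -0.12 -0.031 y 0.05 0.107
0.37 53 x -0.12 -0.041 y 0.051 0.069
```

Run:
```python
from h import *
from station import capture
for c in (pickle.load(open("side.pkl","rb")),capture("side")):
    W=cloud(c)
    w=(W[...,:2]-NC)@rot(NA);z=W[...,2]
    m=(w[...,0]>-.12)&(w[...,0]<-.06)&(w[...,1]>.135)&(w[...,1]<.17)&(z>.2)&(z<.4)
    P=np.c_[w[m],z[m]];print(len(P),np.percentile(P,[2,50,98],axis=0).round(4),P[P[:,2]>.285].mean(0).round(4))
import numpy as np
print(np.load if 0 else "")
```

```text
177 [[-0.1008  0.1355  0.2726]
 [-0.0901  0.148   0.2882]
 [-0.0787  0.1541  0.2932]] [-0.0899  0.1452  0.2898]
176 [[-0.1052  0.1354  0.2681]
 [-0.0948  0.1483  0.2834]
 [-0.0832  0.1544  0.2879]] [-0.0941  0.1436  0.2865]
```

```bash
python3 -m crank '[[0,-0.003,0,0],[0,0,-0.005,0],[0,0,-0.005,0],[0,0,0,0]]' | grep -E "tcp|force"
python3 -m crank '[[0,0.004,0,0],[0,0.003,0,0],[0,0.003,0,0],[0,0.003,0,0],[0,0.003,0,0]]' | grep -E "tcp|force"
cat >> h.py <<'E'
def grip():
    from station import capture
    c=capture("side");W=cloud(c);w=(W[...,:2]-NC)@rot(NA);z=W[...,2]
    m=(w[...,0]>-.17)&(w[...,0]<-.06)&(w[...,1]>.135)&(w[...,1]<.17)&(z>.12)&(z<.4)
    P=np.c_[w[m],z[m]];print("grip",len(P),np.percentile(P,[2,50,98],axis=0).round(4).tolist());return c
E
python3 - <<'E'
from h import *
st();c=grip();cv2.imwrite("pics/s6.png",c["pixels"][190:370,210:440,::-1])
E
```

```text
tcp_pos: [0.5815, -0.0522, 0.0221]
wrist_force: [0.5, 0.1, 0.0]
tcp_pos: [0.5838, -0.0355, 0.0219]
wrist_force: [0.5, -1.2, -0.4]
t 11.95 tcp [ 0.5838 -0.0355  0.0219] nest [-0.0017 -0.0885] yaw_nest -0.44 F [ 0.5 -1.2 -0.4] g 50.0
grip 178 [[-0.101, 0.1359, 0.2727], [-0.0903, 0.1478, 0.2877], [-0.0787, 0.154, 0.2927]]
```

```bash
python3 -m crank '[[0,0.003,0,0],[0,0.003,0,0],[0,0.003,0,0],[0,0.002,0,0],[0,0,0,0]]' | grep -E "tcp|force"
python3 -m crank '[[0,0.001,0,0],[0,0.001,0,0],[0,0.001,0,0]]' | grep -E "tcp|force"
python3 - <<'E'
from h import *
st();c=grip();cv2.imwrite("pics/s7.png",cv2.resize(c["pixels"][190:370,210:440,::-1],None,fx=3.3,fy=3.3,interpolation=2))
E
```

```text
tcp_pos: [0.5848, -0.0241, 0.0219]
wrist_force: [0.7, -1.2, 1.7]
tcp_pos: [0.5848, -0.022, 0.0217]
wrist_force: [-0.0, -3.1, 2.0]
t 12.67 tcp [ 0.5848 -0.022   0.0217] nest [-0.002 -0.075] yaw_nest -0.43 F [-0.  -3.1  2. ] g 49.9
grip 521 [[-0.1017, 0.1352, 0.2748], [-0.0802, 0.1408, 0.3207], [-0.0609, 0.1539, 0.3583]]
```

View pics/s7.png

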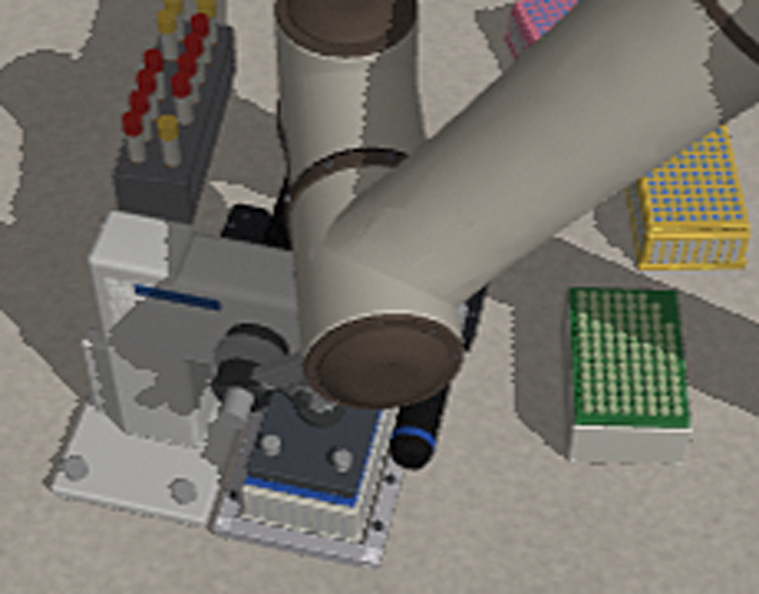

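```bash
python3 -m crank '[[0,0.001,0,0],[0,0.001,0,0],[0,0,0,0]]' | grep -E "tcp|force"
python3 - <<'E'
from h import *
st();c=grip();cv2.imwrite("pics/s8.png",cv2.resize(c["pixels"][310:375,265:345,::-1],None,fx=8,fy=8,interpolation=2))
W=cloud(c);w=(W[...,:2]-NC)@rot(NA);z=W[...,2]
m=(abs(w[...,0])<.035)&(w[...,1]>.055)&(w[...,1]<.07)&(z>.02)&(z<.038)
print("plate front face y",m.sum(),np.percentile(w[m][:,1],[5,50,95]))
f=w[m];print(np.polyfit(f[:,0],f[:,1],1))
m=(abs(w[...,0])<.04)&(w[...,1]>.055)&(w[...,1]<.085)&(z>.008)&(z<.016)
print("stop top y",np.percentile(w[m][:,1],[3,97]),np.polyfit(w[m][:,0],w[m][:,1],1))
E
```

```text
tcp_pos: [0.5849, -0.0195, 0.0216]
wrist_force: [0.5, -1.6, 0.8]
t 12.97 tcp [ 0.5849 -0.0195  0.0216] nest [-0.002  -0.0725] yaw_nest -0.41 F [ 0.5 -1.6  0.8] g 50.1
grip 619 [[-0.1018, 0.1353, 0.2754], [-0.0806, 0.1418, 0.325], [-0.0606, 0.1536, 0.3615]]
plate front face y 138 [0.05920301 0.06266553 0.06475763]
[-0.00587344  0.06252615]
stop top y [0.06207123 0.07806888] [-0.00789336  0.07007495]
```

View pics/s8.png

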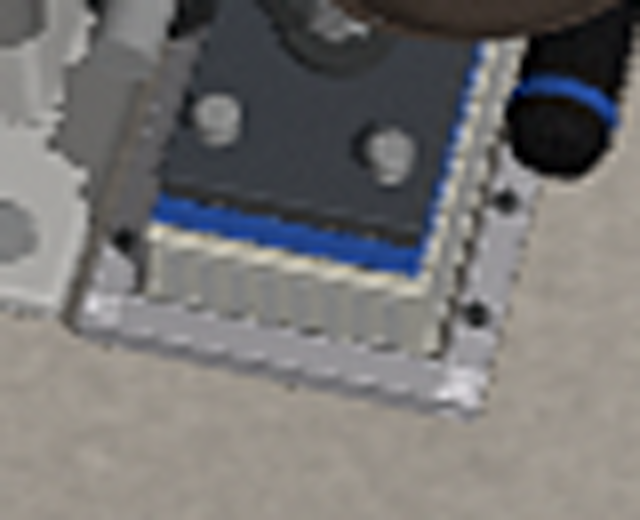

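```bash
python3 -m crank '[[0,0.001,0,0],[0,0.001,0,0],[0,0,0,0]]' | grep -E "tcp|force"
python3 -m crank '[[0,0.001,0,0],[0,0,0,0]]' | grep -E "tcp|force"
```

```text
tcp_pos: [0.5849, -0.0189, 0.0216]
wrist_force: [-0.2, -8.7, 1.0]
tcp_pos: [0.5849, -0.0188, 0.0216]
wrist_force: [1.5, -12.2, 1.2]
```

```bash
python3 -m crank '[[0,-0.003,0,0],[0,-0.01,0,0],[0,-0.025,0,0],[0,-0.03,0,0],[0,-0.03,0,0]]' | grep -E "tcp|force"
python3 -m crank '[[0,0,-0.04,0],[0,0,-0.04,0],[0,0,-0.04,0],[0,0,-0.04,0],[0,0,-0.04,0]]' 0.06| grep -E "tcp|force"
python3 -m crank '[[0,0,-0.04,0],[0,0,-0.04,0],[0,0,-0.04,0],[0,0,-0.02,0],[0,0,0,0]]' | grep -E "tcp|force"
python3 - <<'E'
from h import *
from station import capture
s=st();c=grip()
m=cloud(c);w=(m[...,:2]-NC)@rot(NA);z=m[...,2]
k=(abs(w[...,0])<.035)&(w[...,1]>.055)&(w[...,1]<.07)&(z>.02)&(z<.038);f=w[k];print("front face y",np.percentile(f[:,1],[5,50,95]),np.polyfit(f[:,0],f[:,1],1))
cv2.imwrite("pics/s9.png",c["pixels"][:,:,::-1])
c=capture("scene");cv2.imwrite("pics/b9.png",cv2.resize(c["pixels"][170:350,200:440,::-1],None,fx=3.3,fy=3.3,interpolation=2))
p=n2w([-.09,.108]);print("grip",p,shift(s,[*p,.36]))
E
```

```text
tcp_pos: [0.5739, -0.1147, 0.0201]
wrist_force: [0.5, -0.3, -0.5]
tcp_pos: [0.574, -0.1143, 0.2217]
wrist_force: [0.2, 0.3, 0.6]
tcp_pos: [0.577, -0.1146, 0.3663]
wrist_force: [0.3, -0.2, 0.6]
t 14.68 tcp [ 0.577  -0.1146  0.3663] nest [-0.0013 -0.1679] yaw_nest -0.36 F [ 0.3 -0.2  0.6] g 59.8
grip 181 [[-0.1005, 0.1354, 0.2728], [-0.09, 0.1475, 0.2879], [-0.0784, 0.154, 0.2934]]
front face y [0.06064404 0.06333344 0.06545113] [0.00417759 0.06306092]
grip [0.51365872 0.16821245] [0.09043356 0.27536967 0.00546763]
```

View pics/b9.png

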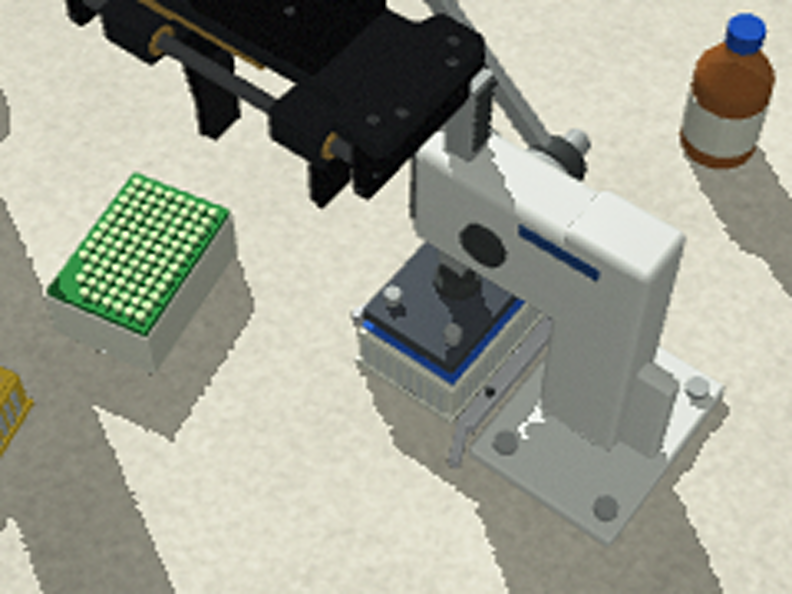

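View pics/s9.png

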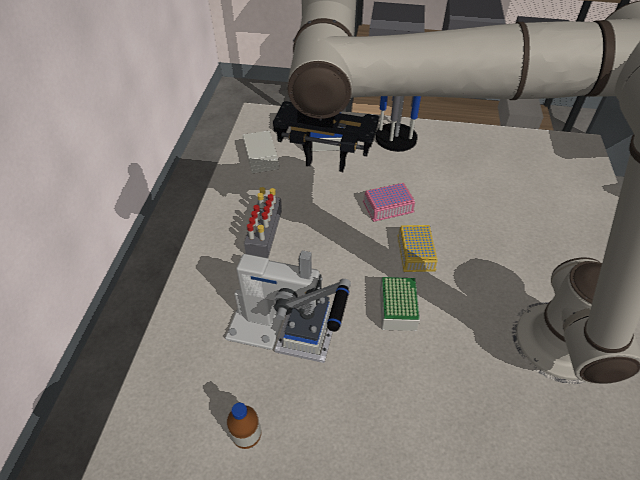

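```bash
python3 -m crank '[[0.0129,0.0393,0,0],[0.0129,0.0393,0,0],[0.0129,0.0393,0,0],[0.0129,0.0393,0,0],[0.0129,0.0393,0,0]]' | grep -E "tcp|force"
python3 -m crank '[[0.0129,0.0393,0,0],[0.0129,0.0393,0,0],[0,0,0,0],[0,0,0,0]]' | grep -E "tcp|force"
python3 - <<'E'
from h import *
from station import capture
s=st();p=n2w([-.09,.108]);print(shift(s,[*p,.262]))
c=capture("wrist");cv2.imwrite("pics/w2.png",c["pixels"][:,:,::-1])
c=capture("scene");cv2.imwrite("pics/b10.png",cv2.resize(c["pixels"][60:260,220:460,::-1],None,fx=3,fy=3,interpolation=2))
E
```

```text
tcp_pos: [0.5288, 0.0889, 0.3583]
wrist_force: [-0.1, 0.7, -0.1]
tcp_pos: [0.5111, 0.17, 0.3584]
wrist_force: [-0.6, 0.5, -0.7]
t 15.53 tcp [0.5111 0.17   0.3584] nest [-0.0927  0.1096] yaw_nest -0.16 F [-0.6  0.5 -0.7] g 60.1
[-0.00318041 -0.00126163  0.09636151]
```

View pics/w2.png

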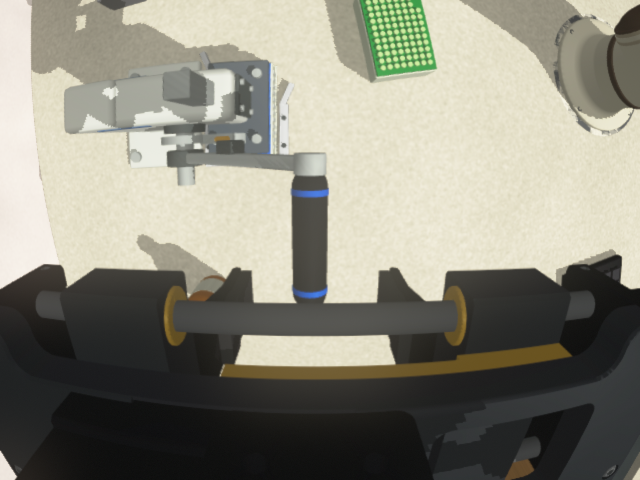

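View pics/b10.png

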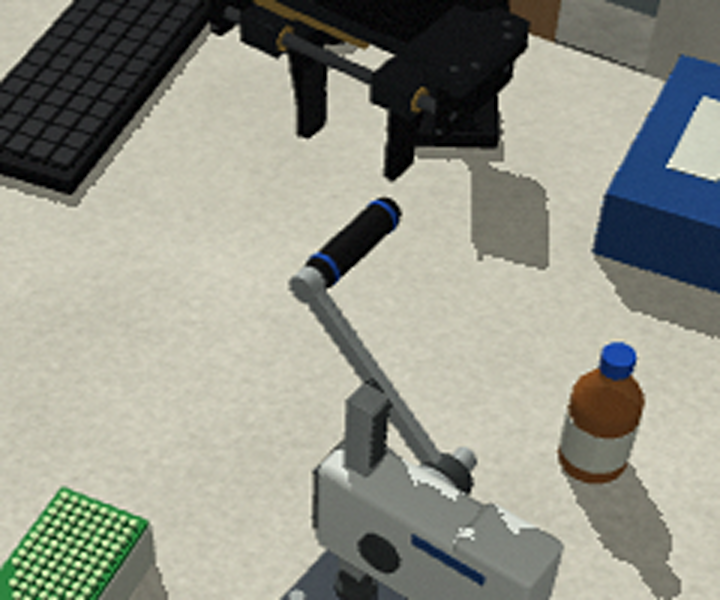

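```bash
python3 -m crank '[[-0.003,-0.001,0.03,0],[0,0,0.03,0],[0,0,0.02,0],[0,0,0.01,0],[0,0,0.0064,0]]' | grep -E "tcp|force"
python3 -m crank '[[0,0,0,0],[0,0,0,0]]' 0.06 | grep -E "tcp|force"
python3 - <<'E'
from h import *
s=st();p=n2w([-.09,.108]);print(shift(s,[*p,.262]));grip()
E
```

```text
tcp_pos: [0.5152, 0.1652, 0.2633]
wrist_force: [1.1, -0.4, 0.2]
tcp_pos: [0.5163, 0.1666, 0.2661]
wrist_force: [0.4, -0.7, 0.3]
t 16.22 tcp [0.5163 0.1666 0.2661] nest [-0.0873  0.1066] yaw_nest -0.46 F [ 0.4 -0.7  0.3] g 59.9
[0.00275974 0.00135479 0.0040657 ]
grip 678 [[-0.1687, 0.1353, 0.2768], [-0.1239, 0.1419, 0.3512], [-0.0653, 0.1534, 0.378]]
```

```bash
python3 -m crank '[[0.0025,0.001,0.004,0],[0,0,0,0],[0,0,0,0],[0,0,0,0]]' 0.04 | grep -E "tcp|force"
python3 -m crank '[[0,0,0,0],[0,0,0,0],[0,0,0,0],[0,0,0,0],[0,0,0,0]]' 0.01 | grep -E "tcp|force|wid"
python3 - <<'E'
from h import *
from station import capture
s=st()
c=capture("scene");cv2.imwrite("pics/b11.png",cv2.resize(c["pixels"][60:260,220:460,::-1],None,fx=3,fy=3,interpolation=2))
E
```

```text
tcp_pos: [0.5132, 0.1684, 0.2616]
wrist_force: [-0.1, 0.2, 0.9]
tcp_pos: [0.5142, 0.1682, 0.2616]
wrist_force: [4.3, 0.4, -0.3]
gripper_width: 0.266
t 17.02 tcp [0.5142 0.1682 0.2616] nest [-0.0895  0.1081] yaw_nest -0.42 F [ 4.3  0.4 -0.3] g 23.2
```

View pics/b11.png

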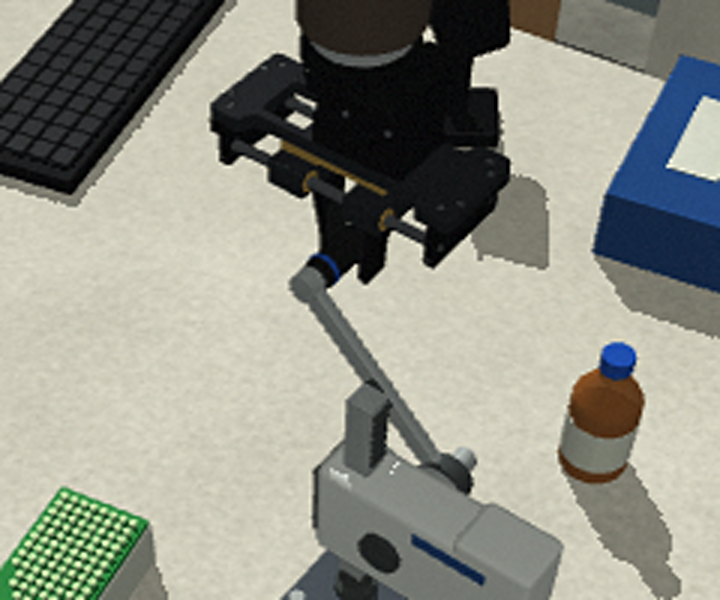

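```bash
cat >> h.py <<'E'
def lev():
    from station import sense
    s=sense();n=w2n(s["tcp_pos"]);z=s["tcp_pos"][2]+.019-.165;x=.034-n[0]
    F=s["wrist_force"];Fn=rot(NA).T@F[:2];a=np.arctan2(z,x)
    Ft=F[2]*np.cos(a)+Fn[0]*np.sin(a)
    print("t",round(s["time_s"],2),"q",round(.7505-a,4),"r",round(np.hypot(z,x),4),"ny",n[1].round(4),"Fz",F[2].round(2),"Fx",Fn[0].round(2),"Ft",Ft.round(2),"g",round(s["gripper_width"]*87,1))
E
cat > l.py <<'E'
from h import *
lev()
E
python3 l.py
python3 - <<'E'
import numpy as np
q=np.arange(0,1.0,.05);a=.7505-q
for i in range(len(q)-1): print(q[i].round(2),q[i+1].round(2),"x",(.17*(np.cos(a[i+1])-np.cos(a[i]))).round(4),"z",(.17*(np.sin(a[i])-np.sin(a[i+1]))).round(4))
E
```

```text
t 17.07 q -0.002 r 0.1691 ny 0.1081 Fz -1.1 Fx 5.69 Ft 3.08 g 23.2
0.0 0.05 x 0.0056 z 0.0064
0.05 0.1 x 0.0053 z 0.0066
0.1 0.15 x 0.005 z 0.0069
0.15 0.2 x 0.0046 z 0.0071
0.2 0.25 x 0.0043 z 0.0074
0.25 0.3 x 0.0039 z 0.0076
0.3 0.35 x 0.0035 z 0.0077
0.35 0.4 x 0.0031 z 0.0079
0.4 0.45 x 0.0027 z 0.0081
0.45 0.5 x 0.0023 z 0.0082
0.5 0.55 x 0.0019 z 0.0083
0.55 0.6 x 0.0015 z 0.0084
0.6 0.65 x 0.0011 z 0.0084
0.65 0.7 x 0.0006 z 0.0085
0.7 0.75 x 0.0002 z 0.0085
0.75 0.8 x -0.0002 z 0.0085
0.8 0.85 x -0.0006 z 0.0085
0.85 0.9 x -0.0011 z 0.0084
0.9 0.95 x -0.0015 z 0.0084
```

```bash
python3 -m crank '[[0.0028,0,0.0032,0],[0.0028,0,0.0032,0],[0.0027,0,0.0033,0],[0.0026,0,0.0033,0],[0,0,0,0]]' >/dev/null; python3 l.py
python3 -m crank '[[0.0025,0,0.0034,0],[0.0025,0,0.0035,0],[0.0023,0,0.0035,0],[0.0023,0,0.0036,0],[0,0,0,0]]' >/dev/null; python3 l.py
python3 -m crank '[[0.0022,0,0.0037,0],[0.0021,0,0.0037,0],[0.002,0,0.0038,0],[0.0019,0,0.0038,0],[0,0,0,0]]' >/dev/null; python3 l.py
```

```text
t 17.48 q 0.095 r 0.169 ny 0.1082 Fz 2.18 Fx 5.79 Ft 5.26 g 22.8
t 17.9 q 0.1948 r 0.169 ny 0.1082 Fz 2.79 Fx 6.28 Ft 5.68 g 23.4
t 18.32 q 0.2934 r 0.1689 ny 0.1083 Fz 4.98 Fx 5.39 Ft 6.85 g 23.3
```

```bash
python3 -m crank '[[0.0009,0,0.0018,0]]' >/dev/null; python3 l.py
python3 -m crank '[[0.0008,0,0.0018,0]]' >/dev/null; python3 l.py
python3 -m crank '[[0.0008,0,0.0018,0]]' >/dev/null; python3 l.py
python3 -m crank '[[0.0008,0,0.0018,0]]' >/dev/null; python3 l.py
python3 -m crank '[[0.0008,0,0.0018,0]]' >/dev/null; python3 l.py
python3 -m crank '[[0.0007,0,0.0019,0]]' >/dev/null; python3 l.py
python3 -m crank '[[0.0007,0,0.0019,0]]' >/dev/null; python3 l.py
python3 -m crank '[[0.0007,0,0.0019,0]]' >/dev/null; python3 l.py
python3 -m crank '[[0.0006,0,0.0019,0]]' >/dev/null; python3 l.py
python3 -m crank '[[0.0006,0,0.0019,0]]' >/dev/null; python3 l.py
python3 -m crank '[[0.0006,0,0.0019,0]]' >/dev/null; python3 l.py
python3 -m crank '[[0.0006,0,0.0019,0]]' >/dev/null; python3 l.py
```

```text
t 18.4 q 0.2993 r 0.1689 ny 0.1083 Fz 5.1 Fx 4.92 Ft 6.74 g 23.3
t 18.48 q 0.3112 r 0.1689 ny 0.1083 Fz 6.14 Fx 3.55 Ft 7.07 g 23.6
t 18.57 q 0.3233 r 0.1689 ny 0.1083 Fz 6.81 Fx 4.19 Ft 7.94 g 23.4
t 18.65 q 0.3348 r 0.1689 ny 0.1083 Fz 5.56 Fx 3.57 Ft 6.53 g 23.2
t 18.73 q 0.3464 r 0.1689 ny 0.1083 Fz 5.52 Fx 4.09 Ft 6.68 g 23.3
t 18.82 q 0.3587 r 0.1689 ny 0.1083 Fz 5.73 Fx 2.84 Ft 6.38 g 23.0
t 18.9 q 0.371 r 0.1689 ny 0.1084 Fz 5.73 Fx 3.05 Ft 6.46 g 23.1
t 18.98 q 0.3832 r 0.1689 ny 0.1083 Fz 6.04 Fx 4.27 Ft 7.17 g 23.5
t 19.07 q 0.3953 r 0.1689 ny 0.1084 Fz 7.08 Fx 4.08 Ft 8.05 g 23.0
t 19.15 q 0.4074 r 0.1689 ny 0.1084 Fz 6.19 Fx 2.14 Ft 6.55 g 23.4
t 19.23 q 0.4195 r 0.1689 ny 0.1084 Fz 6.06 Fx 2.76 Ft 6.63 g 22.8
t 19.32 q 0.4312 r 0.1689 ny 0.1084 Fz 7.87 Fx 2.15 Ft 8.15 g 23.4
```

```bash
python3 -m crank '[[0.0005,0,0.0019,0]]' >/dev/null; python3 l.py
python3 -m crank '[[0.0005,0,0.0019,0]]' >/dev/null; python3 l.py
python3 -m crank '[[0.0005,0,0.002,0]]' >/dev/null; python3 l.py
python3 -m crank '[[0.0005,0,0.002,0]]' >/dev/null; python3 l.py
python3 -m crank '[[0.0004,0,0.002,0]]' >/dev/null; python3 l.py
python3 -m crank '[[0.0004,0,0.002,0]]' >/dev/null; python3 l.py
python3 -m crank '[[0.0004,0,0.002,0]]' >/dev/null; python3 l.py
python3 -m crank '[[0.0004,0,0.002,0]]' >/dev/null; python3 l.py
python3 -m crank '[[0.0004,0,0.002,0]]' >/dev/null; python3 l.py
python3 -m crank '[[0.0003,0,0.002,0]]' >/dev/null; python3 l.py
python3 -m crank '[[0.0003,0,0.002,0]]' >/dev/null; python3 l.py
python3 -m crank '[[0.0003,0,0.002,0]]' >/dev/null; python3 l.py
```

```text
t 19.4 q 0.4426 r 0.1689 ny 0.1084 Fz 8.75 Fx 0.78 Ft 8.57 g 22.8
t 19.48 q 0.4533 r 0.1689 ny 0.1084 Fz 9.1 Fx 0.95 Ft 8.98 g 23.0
t 19.57 q 0.4641 r 0.1689 ny 0.1084 Fz 11.06 Fx -0.05 Ft 10.6 g 23.5
t 19.65 q 0.4746 r 0.1689 ny 0.1084 Fz 14.14 Fx -0.54 Ft 13.46 g 22.9
t 19.73 q 0.4853 r 0.1688 ny 0.1084 Fz 13.21 Fx -1.0 Ft 12.49 g 23.1
t 19.82 q 0.4969 r 0.1688 ny 0.1084 Fz 14.14 Fx -1.71 Ft 13.26 g 23.2
t 19.9 q 0.5115 r 0.1689 ny 0.1084 Fz 9.48 Fx -1.41 Ft 8.88 g 23.1
t 19.98 q 0.5257 r 0.1689 ny 0.1084 Fz 9.85 Fx -0.69 Ft 9.45 g 23.3
t 20.07 q 0.5407 r 0.1689 ny 0.1084 Fz 7.28 Fx -0.92 Ft 6.92 g 23.5
t 20.15 q 0.5545 r 0.1689 ny 0.1084 Fz 7.69 Fx -0.75 Ft 7.4 g 23.3
t 20.23 q 0.5673 r 0.1689 ny 0.1084 Fz 7.62 Fx -1.26 Ft 7.26 g 23.0
t 20.32 q 0.5791 r 0.1689 ny 0.1084 Fz 8.72 Fx -1.28 Ft 8.37 g 23.3
```

```bash
python3 -m crank '[[0.0003,0,0.002,0]]' >/dev/null; python3 l.py
python3 -m crank '[[0.0002,0,0.002,0]]' >/dev/null; python3 l.py
python3 -m crank '[[0.0002,0,0.002,0]]' >/dev/null; python3 l.py
python3 -m crank '[[0.0002,0,0.002,0]]' >/dev/null; python3 l.py
python3 -m crank '[[0.0002,0,0.002,0]]' >/dev/null; python3 l.py
python3 -m crank '[[0.0002,0,0.002,0]]' >/dev/null; python3 l.py
python3 -m crank '[[0.0001,0,0.002,0]]' >/dev/null; python3 l.py
python3 -m crank '[[0.0001,0,0.002,0]]' >/dev/null; python3 l.py
python3 -m crank '[[0.0001,0,0.002,0]]' >/dev/null; python3 l.py
python3 -m crank '[[0.0001,0,0.002,0]]' >/dev/null; python3 l.py
```

```text
t 20.4 q 0.5902 r 0.1689 ny 0.1084 Fz 9.53 Fx -2.59 Ft 9.0 g 23.3
t 20.48 q 0.6009 r 0.1689 ny 0.1083 Fz 11.63 Fx -2.56 Ft 11.12 g 23.1
t 20.57 q 0.6117 r 0.1689 ny 0.1084 Fz 12.47 Fx -4.14 Ft 11.78 g 23.2
t 20.65 q 0.6223 r 0.1689 ny 0.1084 Fz 14.62 Fx -5.1 Ft 13.85 g 22.6
t 20.73 q 0.6334 r 0.1689 ny 0.1084 Fz 14.28 Fx -5.16 Ft 13.58 g 23.2
t 20.82 q 0.6463 r 0.1689 ny 0.1084 Fz 12.47 Fx -3.24 Ft 12.06 g 23.0
t 20.9 q 0.66 r 0.1689 ny 0.1084 Fz 10.95 Fx -3.46 Ft 10.59 g 23.4
t 20.98 q 0.6738 r 0.1689 ny 0.1084 Fz 7.53 Fx -3.01 Ft 7.27 g 23.2
t 21.07 q 0.6876 r 0.169 ny 0.1083 Fz 6.82 Fx -2.44 Ft 6.66 g 23.1
t 21.15 q 0.7004 r 0.169 ny 0.1083 Fz 8.07 Fx -3.0 Ft 7.91 g 23.3
```

```bash
python3 -m crank '[[0.0001,0,0.002,0]]' >/dev/null; python3 l.py
python3 -m crank '[[0,0,0.002,0]]' >/dev/null; python3 l.py
python3 -m crank '[[0,0,0.002,0]]' >/dev/null; python3 l.py
python3 -m crank '[[0,0,0.002,0]]' >/dev/null; python3 l.py
python3 -m crank '[[0,0,0.002,0]]' >/dev/null; python3 l.py
python3 -m crank '[[0,0,0.002,0]]' >/dev/null; python3 l.py
python3 -m crank '[[0,0,0.002,0]]' >/dev/null; python3 l.py
python3 -m crank '[[-0.0001,0,0.002,0]]' >/dev/null; python3 l.py
python3 -m crank '[[-0.0001,0,0.002,0]]' >/dev/null; python3 l.py
```

```text
t 21.23 q 0.7122 r 0.1689 ny 0.1083 Fz 10.03 Fx -3.15 Ft 9.91 g 23.0
t 21.32 q 0.7234 r 0.169 ny 0.1084 Fz 9.71 Fx -3.64 Ft 9.61 g 23.3
t 21.4 q 0.7344 r 0.1689 ny 0.1084 Fz 10.93 Fx -4.45 Ft 10.85 g 23.0
t 21.48 q 0.7452 r 0.1689 ny 0.1084 Fz 12.48 Fx -4.1 Ft 12.45 g 23.4
t 21.57 q 0.7559 r 0.169 ny 0.1084 Fz 14.4 Fx -5.32 Ft 14.43 g 23.1
t 21.65 q 0.7667 r 0.169 ny 0.1084 Fz 13.99 Fx -5.54 Ft 14.08 g 23.0
t 21.73 q 0.7779 r 0.169 ny 0.1084 Fz 10.28 Fx -4.21 Ft 10.39 g 22.8
t 21.82 q 0.7913 r 0.169 ny 0.1084 Fz 11.74 Fx -3.55 Ft 11.87 g 23.0
t 21.9 q 0.8043 r 0.169 ny 0.1083 Fz 11.42 Fx -4.14 Ft 11.63 g 23.1
```

```bash
python3 -m crank '[[-0.0001,0,0.002,0]]' >/dev/null; python3 l.py
python3 -m crank '[[-0.0001,0,0.002,0]]' >/dev/null; python3 l.py
python3 -m crank '[[0,0,0,0],[0,0,0,0],[0,0,0,0]]' >/dev/null; python3 l.py
```

```text
t 21.98 q 0.8171 r 0.169 ny 0.1083 Fz 8.7 Fx -2.5 Ft 8.84 g 23.2
t 22.07 q 0.8302 r 0.169 ny 0.1083 Fz 8.09 Fx -2.53 Ft 8.26 g 22.8
t 22.32 q 0.835 r 0.1691 ny 0.1083 Fz 5.22 Fx -1.37 Ft 5.31 g 23.4
```

Run:
```python
from h import *
from station import capture
for n,sl in(("side",(190,370,210,440)),("scene",(150,340,260,460))):
    c=capture(n);a,b,d,e=sl;cv2.imwrite(f"pics/{n}12.png",cv2.resize(c["pixels"][a:b,d:e,::-1],None,fx=3.1,fy=3.1,interpolation=2))
    W=cloud(c);w=(W[...,:2]-NC)@rot(NA);z=W[...,2]
    m=(w[...,0]>-.17)&(w[...,0]<-.09)&(w[...,1]>.138)&(w[...,1]<.155)&(z>.12)&(z<.2);P=np.c_[w[m],z[m]]
    if len(P): print(n,"grip end",len(P),np.percentile(P,[2,50,98],axis=0).round(4).tolist())
    m=(abs(w[...,0])<.036)&(abs(w[...,1])<.057)&(z>.03)&(z<.07);print("platen top z",np.percentile(z[m],[50,90]).round(4))
    m=(abs(w[...,0])<.015)&(abs(w[...,1])<.015)&(z>.22)&(z<.3);print("ram top",np.percentile(z[m],95).round(4) if m.any() else None)
    k=(abs(w[...,0])<.035)&(w[...,1]>.055)&(w[...,1]<.07)&(z>.02)&(z<.038)
    if n=="side":print("front face y",np.median(w[k][:,1]))
lev()
```

```text
side grip end 124 [[-0.1453, 0.1389, 0.1449], [-0.1348, 0.1482, 0.158], [-0.1231, 0.1537, 0.1647]]
platen top z [0.0555 0.0608]
ram top 0.2548
front face y 0.06338182999640271
platen top z [0.0562 0.0622]
ram top 0.2555
t 22.42 q 0.8353 r 0.1691 ny 0.1083 Fz 5.52 Fx -2.24 Ft 5.69 g 23.4
```

View pics/side12.png

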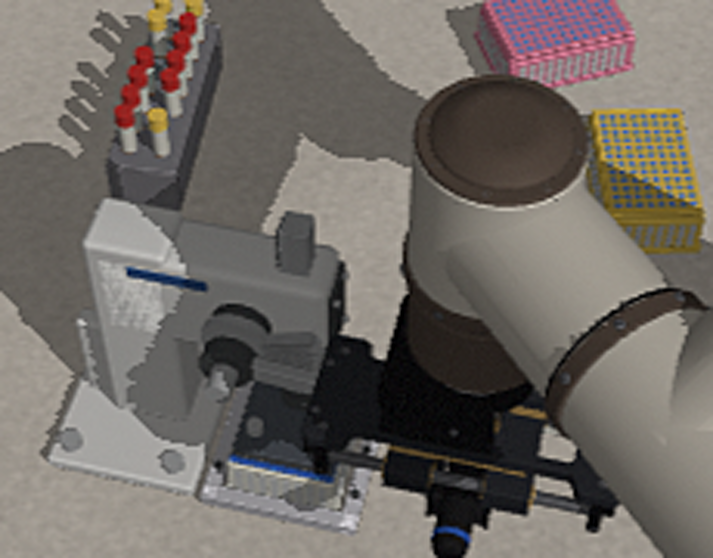

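View pics/scene12.png

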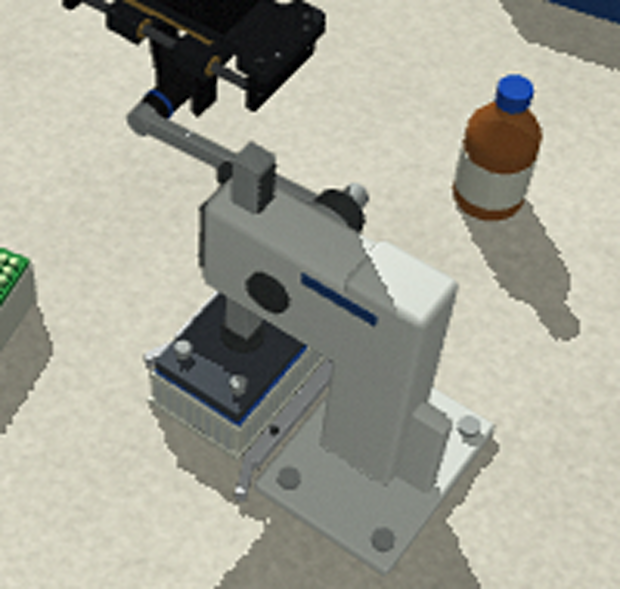

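Run:
```python
from h import *
from station import finish_job
lev();print(finish_job());lev()
```

```text
t 22.42 q 0.8353 r 0.1691 ny 0.1083 Fz 5.52 Fx -2.24 Ft 5.69 g 23.4
the job is handed in; nothing more can be done
None
the job is handed in; nothing more can be done
```

I slid the plate home in the nest and pulled the lever three clicks. I handed the job in at 22.4 s with the gripper still pinching the black grip at the third click; no verdict was reported.

**Plate:** I pushed it with two fingers along an S-shaped path, flat on the bench, until it met the end stop at about 12 N. The last measurement put its front face at y ≈ 63.4 mm in the nest frame, square to the nest and in line with a plate that is home. It had not moved after the press came down.

**Clicks:** The force at the grip rose to about 13–14 N and then fell three times, at lever values of about 0.50, 0.64 and 0.775 rad. I stopped about 0.06 rad past the third. The fourth was expected near 0.92 rad.

**Mat:** The platen's top read 56 mm, which puts its underside at the 44 mm of a mat that is fully home.

**What disagreed or went wrong:**
- **Lever nudged early:** While I was pushing the plate, the arm's wrist pressed the resting lever down by about 0.04 rad. I raised the tool 10 mm and the lever came back to rest. That is well under the 0.25 rad limit.
- **Final lever angle:** The arm's pose gave 0.835 rad, the camera's view of the grip about 0.82, and the ram's drop about 0.80. All three lie between the third and fourth clicks.
- **Bystanders:** In the last pictures the tube rack and bottle looked undisturbed, and so did the visible edge of the tip box. I did not measure them.

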